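# Check the tightness of a mandrel clamp screw with a sprung torque key

## Robot

A 6-joint arm with a two-finger parallel gripper is mounted at the origin on the work surface. World frame = base frame: x ahead of the robot, y to its left, z up, the work surface at z = 0. Lengths are in m, angles in rad, forces in N, time in s.
With the tool pointing down it reaches from about 0.325 to 0.9 m from the base axis. Payload 3.5 kg.
Tool frame: the origin (TCP) lies midway between the tips of the shut fingers; the grasp point (between the pads) lies 19 mm behind it; z points along the fingers, x is the direction in which the jaws open and shut, and the axes are right-handed (so a half turn about z gives the same grasp; the last joint's range is limited). The gripper opens to 85 mm and grips with 20 to 120 N. Pads are 22 mm wide; open, the fingers measure 114 mm over their backs; the gripper's body (76 mm by 85 mm) begins 54 mm behind the grasp point. The pads swing forward as they close: fully open they stand 13 mm farther back than shut.
Start: joints at [1.226, 0.276, -0.026, 1.268, 0, 1.467], TCP at [0.15, 0.607, 0.195] pointing down, gripper open.
Joint ranges: [-3.12, 3.12], [-0.85, 1.88], [-1.08, 1.24], [-1.95, 2.15], [-1.57, 1.53], [-3.14, 3.14]. Speed limits (rad/s): [2.57, 2.57, 3.14, 3.14, 3.14, 3.14].

## Interface

Orientations are given as a rotation vector (axis times angle).
In Python, from station import state, snapshot, finish_job gives the robot as it stands. The module is installed in compiled form; this text tells all that it offers.
- The arm moves only by the tool servo_tool, never from a script. Its argument "plan" is a list of rows, each an object with "translation": the shift along the world's x, y, z in mm, a list of three; "rot": the turn, a rotation vector about the world's x, y, z in rad, a list of three. A call has 1 to 20 rows; each row shifts and turns the pose as measured when the row begins; what a row does not reach is not made up. A row lasts 1/12 s, in which the tool goes at most 41.7 mm and 7.16 degrees, less where a joint would pass 70% of its speed; a pose out of reach is approached as far as the arm can. A call with a gripper value outside its range is refused whole. "claw" is the closure, from 0 (fully open) to 1 (shut), set as the call begins (left out, the last holds). The fingers move at their own pace and stop on an object; "grip_force" is the grip in N (left out, the last holds). Time passes only in rows, so rows that do not move let the fingers close. It gives the time, the measured TCP pose, the force and the opening at its end, in the units of the state.
- state(): the state, without advancing time (a new reading comes with each control period).
- snapshot(name): name is "scene" or "top" or "wrist"; returns a dict with "pixels" (480x640x3 uint8, red, green, blue), "fx", "fy", "cx", "cy" (pixels), "cam_to_world" (4x4, takes a point from camera to world coordinates). Camera axes: x right, y up, looking along -z (the intrinsics and any distortion apply to the point x, -y, -z); pixel columns grow to the right and rows downward; lengths in m; the calibration is good to about 2 mm. A picture is of the moment at which its call begins. There is no depth.
- finish_job(): hands the job in, once; it reports no verdict.
The state is a dict: "time": time; "joint_positions": joint angles; "joint_vel": joint speeds; "tau": joint torques, N m; "position": TCP position; "tcp_rot": TCP orientation; "force": force on the tool from outside, world axes, zero at the start; "torque": the same for the moment, N m; "gripper_width": opening from 0.0 (shut) to 1.0 (fully open).
Only numpy, scipy, OpenCV 4.12 (cv2) and the standard library are available. Lean on these libraries where they do the work, as an engineer would, in place of code of your own. Each camera call takes 0.05 s, during which the arm holds its last target.

## Task

Before hammering, prove that the mandrel clamp's screw is tight: pick up the torque key with the knobbed arm, set its square socket fully home on the clamp's square screw head and let go of it there. Then take the key by the knob at the end of its arm, pull it clockwise (seen from above) until the pointer stands between the two long marks, and hold it there steadily for a good second without ever going past the second mark or turning the screw. Ease the pull right off and let go, leaving the key sitting fully home on the screw; do not push the other things on the bench about.

Things in the scene. Friction and masses are not known exactly. Their poses are not given: they have to be found in the camera images.
- clamp: Fixed dark steel mandrel clamp. Origin on the bench below the screw's axis; x along its tapered steel mandrel (x -90..180 mm, axis z=42 mm, to 28 mm thick), z up. Base plate x -75..110, y -75..75 mm. Bridge 44 (x) by 112 (y) mm, top z=75 mm; on it a collar (42 mm dia) with the screw. An upright rod with a wooden ball (24 mm dia, top z=154 mm) stands at x=90, y=60 mm: keep key and gripper clear.
- screw_seat (a point): Centre of the foot of the square screw head, on the collar's top, 80 mm above the bench, on the screw's axis. Turned with the head: x and y normal to its flats, z up. Plain steel head 20 mm square, 18 mm tall, with a bevelled top (tapers to 10 mm square, 25 mm above the seat). Its angle to the clamp is arbitrary; the key fits in four directions, 90 degrees apart.
- screw (a joint): Turn of the clamp screw (rad), positive clockwise seen from above; 0 at the start. The screw is tight: it stands still, and slips only above about 2.4 N m, which spoils the check.
- key: Torque key, loose, about 0.35 kg, socket down. Origin at the centre of the underside of its square steel head (34 x 34 mm, 30 mm tall, 22.6 mm square socket right through, sides parallel to x and y); z up, x along the arm. Grasp the head by its flats that face y. Fully home, its origin is at screw_seat. Arm 14 mm wide, 1 to 10 mm up, from the head to the knob; counterweight to x=-45 mm behind.
- key_scale (a point): Zero mark of the pale scale plate on the key's arm, 95 mm from the key's axis. Plate: key x 85..105, y -9..31 mm, top 21 mm above the underside. The thin dark pointer over it (25 mm up, tip 102 mm from the axis) is fixed to the head, so only a pull on the arm moves it, gripping the head cannot. Short mark: zero; long marks at 0.10 and 0.22 rad, towards the key's +y.
- key_arm (a joint): Bend of the key's arm against its head (rad), the pointer's reading, positive when the arm is pulled clockwise seen from above. Spring 8 N m per rad (0.16 rad = 1.28 N m = about 10 N at the knob), back to 0 when let go. The key's play on the screw (up to about 0.15 rad either way) is taken up before it bends.
- key_knob (a point): Middle of the upright round wooden knob at the end of the key's arm: 18 mm dia, from 10 to 44 mm above the key's underside; this point is 27 mm above it and 125 mm from the key's axis along x.
- jar: Bystander, not needed. Amber glass jar with a dark lid, 56 mm dia, 115 mm tall, standing beside the clamp about 135 mm from the screw, taller than the key on the screw: keep arm and gripper clear. Origin at the centre of its underside.
- dish: Bystander, not needed. White dish, 80 mm dia, 30 mm tall, on the clamp's other side. Origin at the centre of its underside.
- wrench: Bystander, not needed. Flat steel spanner 150 mm long, 8 mm thick, 38 mm wide at the jaw, beside the key. Origin at mid length on the underside, x along it.
- file: Bystander, not needed. File with a round wooden handle, 195 mm long, 22 mm thick at the handle, beside the key. Origin on the underside, x along it, handle to -x.
- hammer: Bystander, not needed. Hammer lying at the back, 220 mm long, 26 mm high. Origin at mid length on the underside, x along it towards the head.
- block: Bystander, not needed. Dark steel bench block, a 50 mm cube, near the middle of the bench. Origin at the centre of its underside.
- collet: Bystander, not needed. Brass ring 40 mm dia, 22 mm high. Origin at the centre of its underside.
Things that resemble listed ones, but are neither listed nor needed, are in the scene too. What is shaped like the key but blue or red is not meant.

How it is judged:
By the outcome, as a careful person would: the job done as asked, in the order asked, and still so for the second after the job is handed in, with the robot touching nothing.
It also fails if it takes over 72 s, if anything falls off the work surface, if the arm or the gripper's body presses on something with over 40 N, if the wrist force passes 120 N, or if a joint passes its speed limit or range.

## Working session

There is one attempt and no reset: what is moved stays moved. The work goes in short steps, Python scripts to look and compute and a tool call to move; the robot and the scene stay as the last step left them, time stands still between calls to the robot, and variables do not carry over. Pictures are saved under pics/ and viewed, and the job is handed in when it is done.

Besides the shell and the picture viewer there is one more tool, called after "Request:" in YAML: its name, and indented under it one key for each argument. servo_tool: Moves the arm, as the interface text tells. Its arguments: {"type":"object","properties":{"plan":{"type":"array","items":{"type":"object","properties":{"translation":{"type":"array","items":{"type":"number"}},"rot":{"type":"array","items":{"type":"number"}}}}},"claw":{"type":"number"},"grip_force":{"type":"number"}},"required":["plan"]}

```bash
mkdir -p pics; cat > h.py <<'E'
import numpy as np, cv2
from station import state, snapshot
def snap(n,f):
    s=snapshot(n); cv2.imwrite(f'pics/{f}.png',s['pixels'][:,:,::-1]); np.save(f'pics/{f}.npy',s,allow_pickle=True); return s
def load(f): return np.load(f'pics/{f}.npy',allow_pickle=True).item()
def ray(s,u,v):
    T=np.array(s['cam_to_world']); d=np.array([(u-s['cx'])/s['fx'],-(v-s['cy'])/s['fy'],-1.]); return T[:3,3],T[:3,:3]@d
def onz(s,u,v,z):
    o,d=ray(s,u,v); return o+d*(z-o[2])/d[2]
def proj(s,p):
    T=np.array(s['cam_to_world']); q=T[:3,:3].T@(np.array(p)-T[:3,3]); return s['cx']+s['fx']*q[0]/-q[2], s['cy']-s['fy']*q[1]/-q[2]
E
python3 - <<'E'
from h import *
for n in ['scene','top','wrist']:
    s=snap(n,n+'0'); print({k:(v if k!='pixels' else 0) for k,v in s.items()})
print(state())
E
```

```text
{'pixels': 0, 'fx': 575.6548031997032, 'fy': 575.6548031997032, 'cx': 321.60890674065075, 'cy': 227.62193719450568, 'cam_to_world': array([[-0.80254459, -0.46913782,  0.36855378,  1.10191427],
       [ 0.59658622, -0.62833293,  0.4992821 ,  0.91694213],
       [-0.00265764,  0.62057025,  0.78414635,  1.28527861],
       [ 0.        ,  0.        ,  0.        ,  1.        ]])}
{'pixels': 0, 'fx': 594.9494150318405, 'fy': 594.9494150318405, 'cx': 330.5798425094765, 'cy': 245.5504640123474, 'cam_to_world': array([[-2.23790198e-02,  9.89581131e-01, -1.42226456e-01,
         2.62972698e-01],
       [-9.99749014e-01, -2.22997844e-02,  2.15119739e-03,
         1.68912572e-01],
       [-1.04283497e-03,  1.42238901e-01,  9.89831808e-01,
         1.87455404e+00],
       [ 0.00000000e+00,  0.00000000e+00,  0.00000000e+00,
         1.00000000e+00]])}
{'pixels': 0, 'fx': 374.06703519774817, 'fy': 374.06703519774817, 'cx': 324.22660590377046, 'cy': 240.43540562856123, 'cam_to_world': array([[ 0.23914293, -0.91845593, -0.31503868,  0.06796838],
       [ 0.9709813 ,  0.22538853,  0.07997074,  0.62598434],
       [-0.0024435 , -0.3250211 ,  0.94570361,  0.37284564],
       [ 0.        ,  0.        ,  0.        ,  1.        ]])}
{'time': 0.15, 'joint_positions': array([ 1.22557592e+00,  2.77024144e-01, -2.75963459e-02,  1.26799887e+00,
        1.01908824e-05,  1.46738988e+00]), 'joint_vel': array([ 0.0010129 , -0.00245864,  0.00551361,  0.00025761, -0.00111268,
        0.00060843]), 'tau': array([ 6.44078918e-04, -4.46057367e+01,  2.95638764e+01,  1.05382106e-02,
       -8.38622100e-05,  6.19544821e-06]), 'position': array([0.14943959, 0.60615735, 0.19376137]), 'tcp_rot': array([ 2.47240045e+00,  1.93669685e+00, -2.43232765e-03]), 'force': array([0.34428895, 0.2628324 , 0.23079638]), 'torque': array([ 0.01936539, -0.07024263,  0.00435632]), 'gripper_width': 1.003741653607319}
```

View pics/scene0.png

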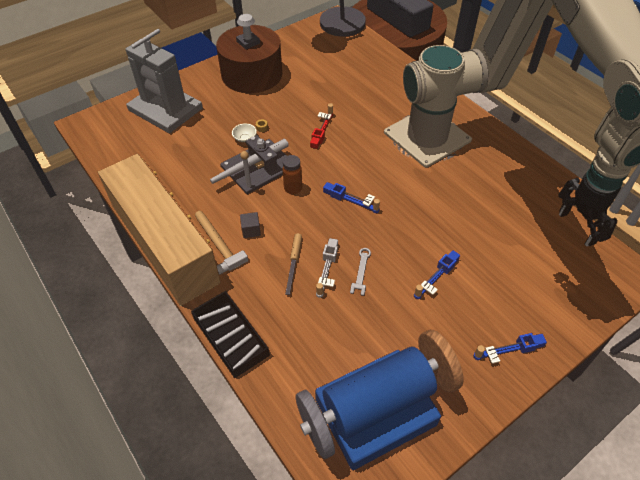

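View pics/top0.png

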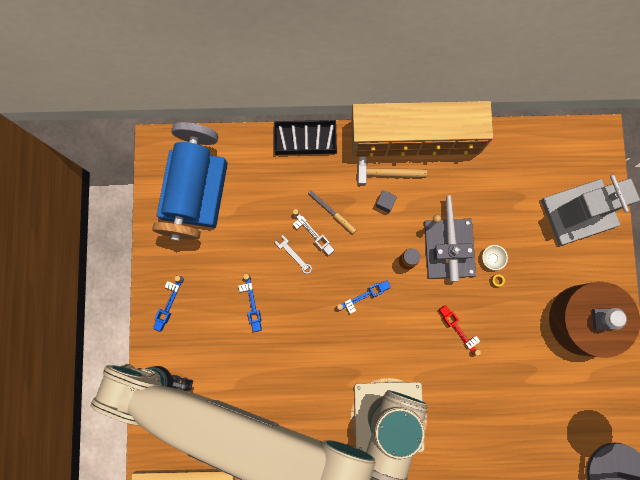

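View pics/wrist0.png

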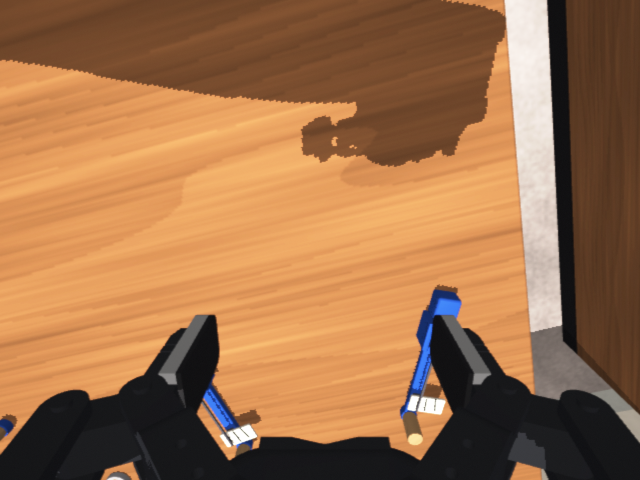

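The steel-grey key is at scene (328,262) and top (315,233). The look-alikes are blue at top (364,297), (250,305) and (168,305), and red at (458,328). Only the grey one fits, with a wooden knob at its end. The clamp is at top (453,250). Next I'll check enlarged crops.

```bash
python3 - <<'E'
from h import *
t=cv2.imread('pics/top0.png'); s=cv2.imread('pics/scene0.png')
a=cv2.resize(t[195:270,265:345],None,fx=5,fy=5,interpolation=cv2.INTER_CUBIC)
b=cv2.resize(t[190:285,395:475],None,fx=4,fy=4,interpolation=cv2.INTER_CUBIC)
c=cv2.resize(s[225:305,290:370],None,fx=5,fy=5,interpolation=cv2.INTER_CUBIC)
d=cv2.resize(s[120:200,205:310],None,fx=4,fy=4,interpolation=cv2.INTER_CUBIC)
im=np.zeros((600,800,3),np.uint8)
def put(x,y,i):
    h=min(i.shape[0],600-y);w=min(i.shape[1],800-x); im[y:y+h,x:x+w]=i[:h,:w]
cv2.imwrite('pics/c1.png',np.hstack([a[:375],c[:375]])); 
put(0,0,b);put(330,0,d); cv2.imwrite('pics/c2.png',im[:380])
E
```

```text
(no output)
```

View pics/c1.png

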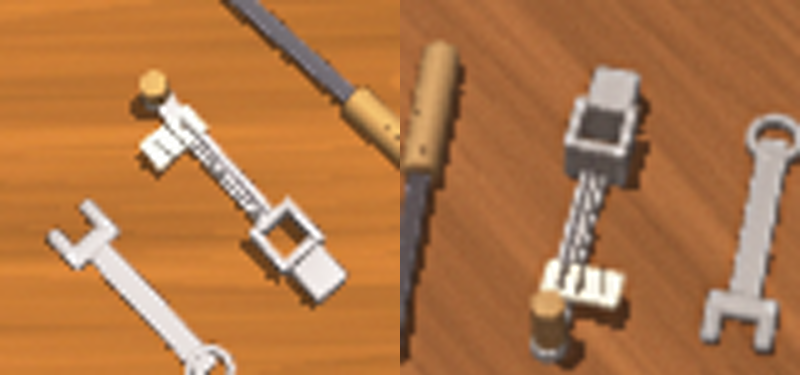

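View pics/c2.png

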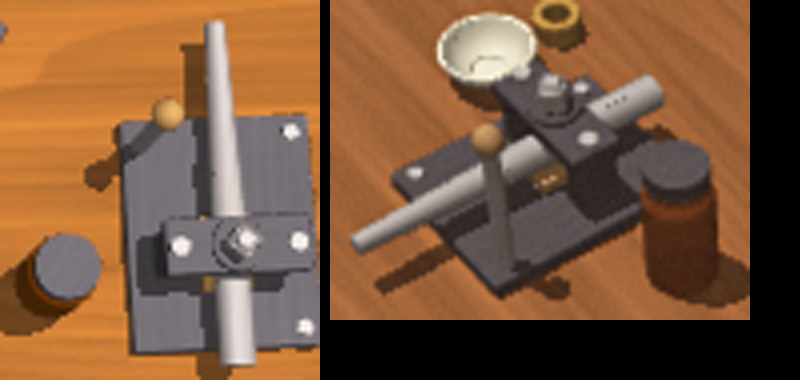

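```bash
python3 - <<'E'
from h import *
t=load('top0')
p=lambda u,v,z:np.round(onz(t,u,v,z),4)
h=p(265+290/5,195+232/5,.03);k=p(265+153/5,195+83/5,.044)
print('head',h,'knob',k,np.linalg.norm((h-k)[:2]),np.arctan2(*(k-h)[[1,0]]))
print('screw',p(395+240/4,190+239/4,.1),'ball',p(395+168/4,190+112/4,.148))
print('jar',p(395+67/4,190+266/4,.115),'mandrel ends',p(395+215/4,190+22/4,.042),p(395+237/4,190+362/4,.042))
print('plate corners',[p(395+a/4,190+b/4,.008) for a,b in[(120,122),(306,115),(130,352)]])
print('dish',p(494,258,.03),'block',p(386,201,.05))
s=load('scene0');print('scene proj',proj(s,h),proj(s,k))
E
```

```text
head [0.5417 0.1884 0.03  ] knob [0.6359 0.2721 0.044 ] 0.12601321359286102 0.7264446340809007
screw [ 0.4968 -0.209   0.1   ] ball [ 0.5861 -0.1506  0.148 ]
jar [ 0.4774 -0.076   0.115 ] mandrel ends [ 0.6771 -0.2107  0.042 ] [ 0.4088 -0.2141  0.042 ]
plate corners [array([ 0.6051, -0.1379,  0.008 ]), array([ 0.6074, -0.2864,  0.008 ]), array([ 0.4213, -0.1375,  0.008 ])]
dish [ 0.4773 -0.3443  0.03  ] block [ 0.6621 -0.0117  0.05  ]
scene proj (np.float64(328.3835776691147), np.float64(249.24921851796609)) (np.float64(318.70215762890786), np.float64(285.1068848756105))
```

Request:
servo_tool:
  plan:
    - {"translation": [22, -23, 0], "rot": [0, 0, 0.055]}
    - {"translation": [22, -23, 0], "rot": [0, 0, 0.055]}
    - {"translation": [22, -23, 0], "rot": [0, 0, 0.055]}
    - {"translation": [22, -23, 0], "rot": [0, 0, 0.055]}
    - {"translation": [22, -23, 0], "rot": [0, 0, 0.055]}
    - {"translation": [22, -23, 0], "rot": [0, 0, 0.055]}
    - {"translation": [22, -23, 0], "rot": [0, 0, 0.055]}
    - {"translation": [22, -23, 0], "rot": [0, 0, 0.055]}
    - {"translation": [22, -23, 0], "rot": [0, 0, 0.055]}
    - {"translation": [22, -23, 0], "rot": [0, 0, 0.055]}
    - {"translation": [22, -23, 0], "rot": [0, 0, 0.055]}
    - {"translation": [22, -23, 0], "rot": [0, 0, 0.055]}
    - {"translation": [22, -23, 0], "rot": [0, 0, 0.055]}
    - {"translation": [22, -23, 0], "rot": [0, 0, 0.055]}
    - {"translation": [22, -23, 0], "rot": [0, 0, 0.055]}
    - {"translation": [22, -23, 0], "rot": [0, 0, 0.055]}
    - {"translation": [22, -23, 0], "rot": [0, 0, 0.055]}
    - {"translation": [0, 0, 0], "rot": [0, 0, 0]}

```text
time: 1.65
position: [0.5327, 0.193, 0.1874]
tcp_rot: [1.254, 2.878, -0.014]
force: [0.3, 0.3, 0.3]
gripper_width: 0.999
```

```bash
cat >> h.py <<'E'
from scipy.spatial.transform import Rotation as R
def jaw():
    s=state(); x=R.from_rotvec(s['tcp_rot']).as_matrix(); return np.round(s['position'],4), round(float(np.arctan2(x[1,0],x[0,0])),4), np.round(x[:,2],3), round(float(s['time']),2), np.round(s['force'],1)
E
python3 - <<'E'
from h import *
snap('wrist','w1'); print(jaw())
E
```

```text
(array([0.5306, 0.1944, 0.1872]), 2.3188, array([-0.004, -0.008, -1.   ]), 1.7, array([-0.6,  0.4, -0.1]))
```

View pics/w1.png

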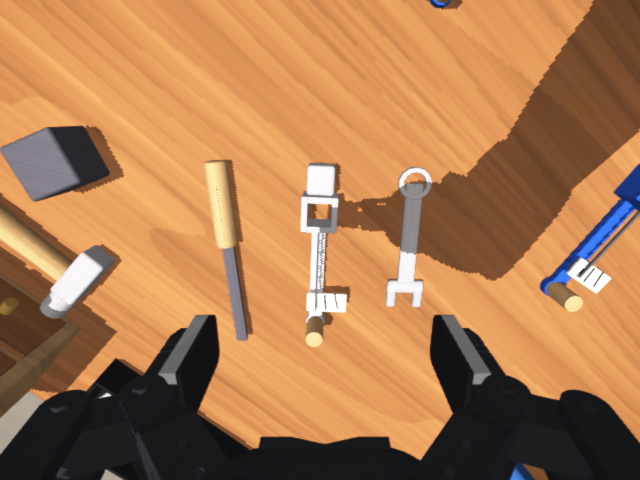

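The grey key has its head at about (320,213) and its knob at (314,338). The file (230,250) and spanner (408,235) lie about 70–80 px to either side.

```bash
python3 - <<'E'
from h import *
w=load('w1'); im=w['pixels']
c=cv2.resize(im[150:360,270:370,::-1],None,fx=2.8,fy=2.8,interpolation=cv2.INTER_CUBIC); cv2.imwrite('pics/c3.png',cv2.resize(c,(280,588)))
c=cv2.resize(im[150:250,270:370,::-1],None,fx=5,fy=5,interpolation=cv2.INTER_CUBIC);cv2.imwrite('pics/c4.png',c)
h=onz(w,320,214,.03);k=onz(w,314,339,.044);print(h,k,np.linalg.norm((h-k)[:2]),np.arctan2(*(k-h)[[1,0]]))
E
```

```text
[0.53922986 0.19208632 0.03      ] [0.63514226 0.27276449 0.044     ] 0.12533218042078179 0.6993425873900143
```

View pics/c4.png

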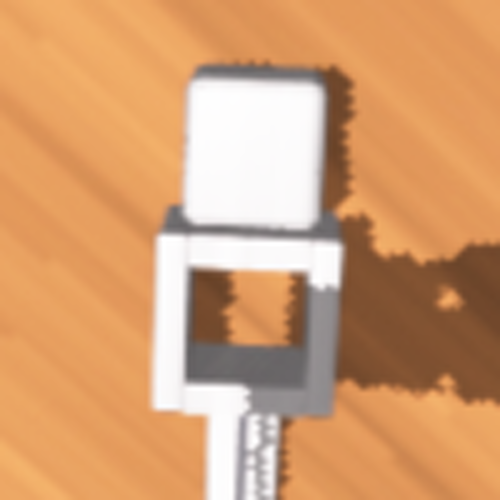

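```bash
python3 - <<'E'
from h import *
w=load('w1')
h=onz(w,319.5,215.3,.03);k=onz(w,314,339,.044);print(h,k,np.linalg.norm((h-k)[:2]),np.arctan2(*(k-h)[[1,0]]))
P=[onz(w,270+a/5,150+b/5,.03) for a,b in [(157,235),(343,240),(333,412),(153,410)]]
for i in range(4): d=P[(i+1)%4]-P[i]; print(np.linalg.norm(d),np.arctan2(d[1],d[0])%(np.pi/2))
print(np.mean(P,0), jaw())
# knob angle
E
```

```text
[0.54046213 0.19259118 0.03      ] [0.63514226 0.27276449 0.044     ] 0.12406484895130486 0.7026222111022508
0.03406898927933319 0.722818174253939
0.03302744333912945 0.704155970353446
0.03398248204489833 0.7389568980107202
0.03357421339184157 0.707168726423689
[0.54046413 0.19232801 0.03      ] (array([0.5306, 0.1944, 0.1872]), 2.3188, array([-0.004, -0.008, -1.   ]), 1.7, array([-0.6,  0.4, -0.1]))
```

Request:
servo_tool:
  plan:
    - {"translation": [5, -1, -22], "rot": [0.004, -0.002, -0.02]}
    - {"translation": [5, -1, -22], "rot": [0.004, -0.002, -0.02]}
    - {"translation": [0, 0, -22], "rot": [0, 0, 0]}
    - {"translation": [0, 0, -22], "rot": [0, 0, 0]}
    - {"translation": [0, 0, -22], "rot": [0, 0, 0]}
    - {"translation": [0, 0, -10], "rot": [0, 0, 0]}
    - {"translation": [0, 0, -1], "rot": [0, 0, 0]}
    - {"translation": [0, 0, 0], "rot": [0, 0, 0]}
  claw: 0.3

```text
time: 2.37
position: [0.5355, 0.1969, 0.0624]
tcp_rot: [-1.316, -2.848, -0.003]
force: [0.3, 0.2, 0.5]
gripper_width: 0.696
```

```bash
python3 - <<'E'
from h import *
snap('wrist','w2'); print(jaw())
E
```

```text
(array([0.5357, 0.197 , 0.0627]), 2.2758, array([-0.002,  0.004, -1.   ]), 2.42, array([-0.4,  0.1,  0.4]))
```

View pics/w2.png

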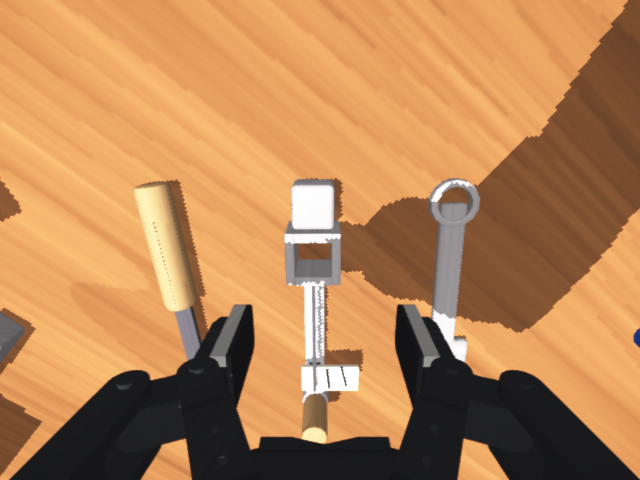

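```bash
python3 - <<'E'
from h import *
w=load('w2')
cv2.imwrite('pics/c5.png',cv2.resize(w['pixels'][170:300,250:380,::-1],None,fx=4.5,fy=4.5,interpolation=cv2.INTER_CUBIC))
h=onz(w,313,260,.03);k=onz(w,314,436,.044);print(h,k,np.linalg.norm((h-k)[:2]),np.arctan2(*(k-h)[[1,0]]))
E
```

```text
[0.54090065 0.19211469 0.03      ] [0.63504962 0.27198949 0.044     ] 0.12346664199362521 0.7035570949448221
```

View pics/c5.png

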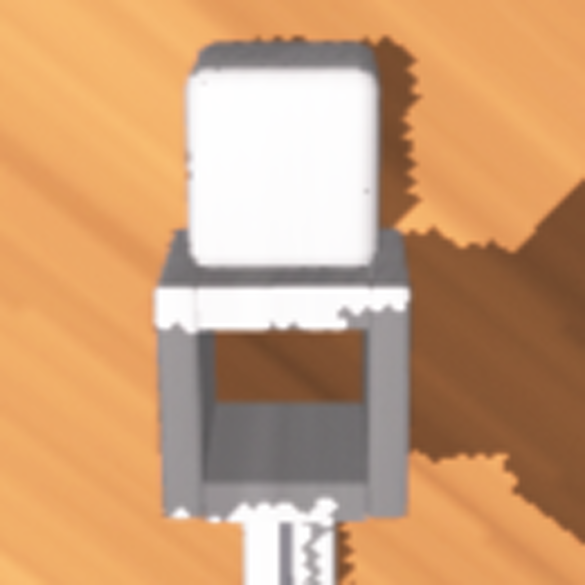

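Request:
servo_tool:
  plan:
    - {"translation": [2.5, -2.5, -12], "rot": [0, 0, 0]}
    - {"translation": [2.5, -2.5, -14], "rot": [0, 0, 0]}
    - {"translation": [0, 0, -14], "rot": [0, 0, 0]}
    - {"translation": [0, 0, -8], "rot": [0, 0, 0]}
    - {"translation": [0, 0, -4], "rot": [0, 0, 0]}
    - {"translation": [0, 0, 0], "rot": [0, 0, 0]}
    - {"translation": [0, 0, 0], "rot": [0, 0, 0]}

```text
time: 3.0
position: [0.5486, 0.1939, 0.0148]
tcp_rot: [1.313, 2.844, 0.019]
force: [-0.1, 0.2, -0.2]
gripper_width: 0.701
```

```bash
python3 - <<'E'
from h import *
print(jaw())
E
```

```text
(array([0.5486, 0.1939, 0.0148]), 2.2765, array([ 0.013,  0.007, -1.   ]), 3.0, array([-0.1,  0.2, -0.2]))
```

Request:
servo_tool:
  plan:
    - {"translation": [-4, -1, -3], "rot": [-0.003, 0.006, 0]}
    - {"translation": [-4, -1, -3], "rot": [-0.003, 0.006, 0]}
    - {"translation": [0, 0, -2], "rot": [0, 0, 0]}
    - {"translation": [0, 0, 0], "rot": [0, 0, 0]}

```text
time: 3.33
position: [0.5418, 0.1921, 0.0085]
tcp_rot: [1.316, 2.85, 0.005]
force: [-0.0, 0.0, -0.3]
gripper_width: 0.701
```

```bash
python3 - <<'E'
from h import *
print(jaw());snap('wrist','w3');print(jaw())
E
```

```text
(array([0.5418, 0.1921, 0.0085]), 2.2765, array([ 0.004,  0.001, -1.   ]), 3.33, array([-0. ,  0. , -0.3]))
(array([0.5418, 0.1921, 0.0086]), 2.2765, array([ 0.004,  0.001, -1.   ]), 3.38, array([-0.1,  0.7, -0.2]))
```

View pics/w3.png

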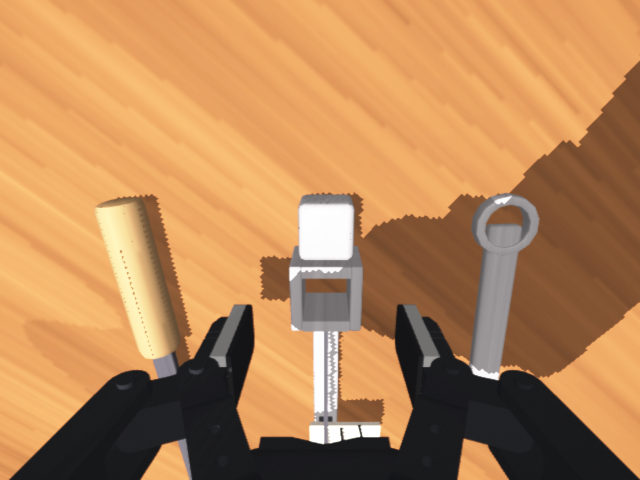

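Request:
servo_tool:
  plan:
    - {"translation": [-0.5, 0, -3], "rot": [0, 0, 0]}
    - {"translation": [0, 0, -3], "rot": [0, 0, 0]}
    - {"translation": [0, 0, -1], "rot": [0, 0, 0]}
    - {"translation": [0, 0, 0], "rot": [0, 0, 0]}

```text
time: 3.72
position: [0.5418, 0.1923, 0.0014]
tcp_rot: [1.315, 2.849, 0.006]
force: [-0.2, -0.4, -0.5]
gripper_width: 0.7
```

Request:
servo_tool:
  plan:
    - {"translation": [0, 0, 0], "rot": [0, 0, 0]}
    - {"translation": [0, 0, 0], "rot": [0, 0, 0]}
    - {"translation": [0, 0, 0], "rot": [0, 0, 0]}
    - {"translation": [0, 0, 0], "rot": [0, 0, 0]}
    - {"translation": [0, 0, 0], "rot": [0, 0, 0]}
    - {"translation": [0, 0, 0], "rot": [0, 0, 0]}
    - {"translation": [0, 0, 0], "rot": [0, 0, 0]}
    - {"translation": [0, 0, 0], "rot": [0, 0, 0]}
  claw: 1
  grip_force: 70

```text
time: 4.38
position: [0.542, 0.1924, 0.0015]
tcp_rot: [1.315, 2.849, 0.006]
force: [-0.3, 0.5, 0.3]
gripper_width: -0.004
```

```bash
python3 - <<'E'
from h import *
print(jaw(),state()['gripper_width']*85)
E
```

```text
(array([0.542 , 0.1924, 0.0015]), 2.2766, array([ 0.005,  0.002, -1.   ]), 4.38, array([-0.3,  0.5,  0.3])) -0.3171281944504309
```

```bash
python3 - <<'E'
from h import *
snap('wrist','w4');s=snap('scene','s4')
cv2.imwrite('pics/c6.png',cv2.resize(s['pixels'][200:330,270:400,::-1],None,fx=4.5,fy=4.5))
E
```

```text
(no output)
```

View pics/w4.png

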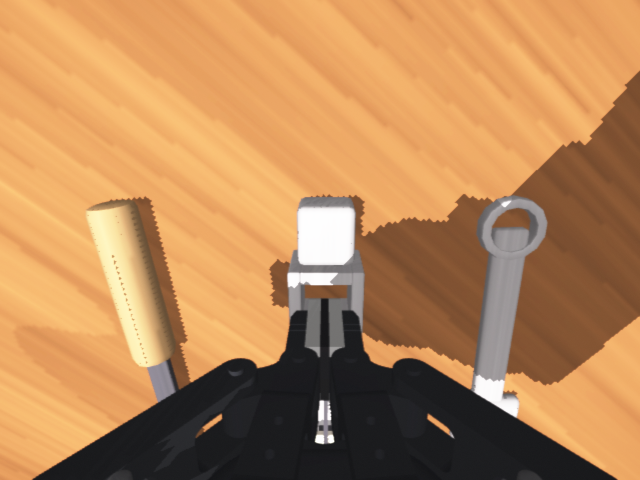

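View pics/c6.png

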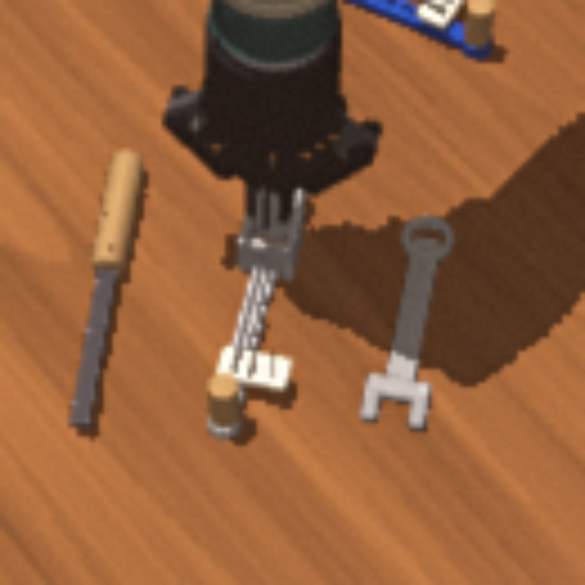

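```bash
python3 - <<'E'
from h import *
w=load('w4');s=load('s4');p=state()['position']
print(p,proj(w,p),proj(s,p))
for z in (0.0015,.01,.02,.03,.04): print(z,proj(w,[p[0],p[1],z]),proj(s,[p[0],p[1],z]))
print(proj(s,[.5407,.192,.03]))
T=np.array(w['cam_to_world']);print(T[:3,3]-p)
w=load('w1');T=np.array(w['cam_to_world']);print(T[:3,3])
cv2.imwrite('pics/c7.png',cv2.resize(s['pixels'][235:275,310:350,::-1],None,fx=14,fy=14,interpolation=cv2.INTER_CUBIC))
w=load('w4');cv2.imwrite('pics/c8.png',cv2.resize(w['pixels'][240:400,240:400,::-1],None,fx=3.7,fy=3.7,interpolation=cv2.INTER_CUBIC))
E
```

```text
[0.54198117 0.19237344 0.00146397] (np.float64(325.1228079829754), np.float64(281.33508737559157)) (np.float64(329.10803710452893), np.float64(256.4045325863143))
0.0015 (np.float64(325.1228863921218), np.float64(281.3647681974473)) (np.float64(329.10813664156865), np.float64(256.39687570875833))
0.01 (np.float64(325.1421731430882), np.float64(288.66553151010453)) (np.float64(329.1317189323162), np.float64(254.5828101787533))
0.02 (np.float64(325.1670714207523), np.float64(298.09046951209297)) (np.float64(329.1597207503141), np.float64(252.42877292463885))
0.03 (np.float64(325.19473440816), np.float64(308.56195451943034)) (np.float64(329.18800544374426), np.float64(250.25297550411588))
0.04 (np.float64(325.2256496655935), np.float64(320.2645465042133)) (np.float64(329.216577320795), np.float64(248.05508651019625))
(np.float64(329.4833117959399), np.float64(249.93363301907232))
[-0.06479622 -0.05561772  0.17875752]
[0.47149639 0.13667027 0.36714729]
```

View pics/c7.png

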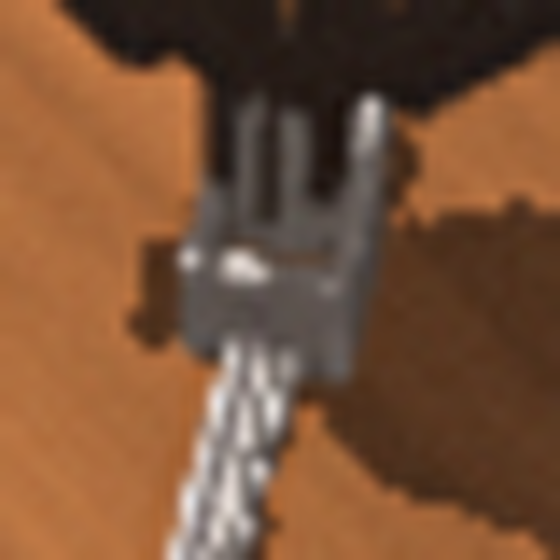

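View pics/c8.png

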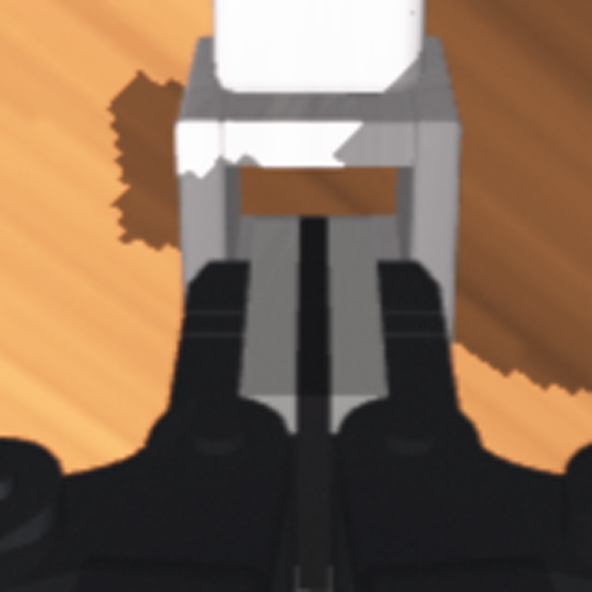

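```bash
python3 - <<'E'
from h import *
w=load('w4')
f=lambda a,b,z: onz(w,240+a/3.7,240+b/3.7,z)
for z in (.03,.01,0,-.01): print(z,np.linalg.norm(f(176,122,z)-f(460,122,z)), f(318,122,z))
# TCP in camera frame w1..w4
T=np.array(w['cam_to_world']);print(T)
E
```

```text
0.03 0.03368438523776392 [0.52832884 0.18114382 0.03      ]
0.01 0.03816901471763663 [0.53513797 0.1870535  0.01      ]
0 0.04041132945757295 [0.53854254 0.19000835 0.        ]
-0.01 0.04265364419750934 [ 0.5419471   0.19296319 -0.01      ]
[[-0.64889453 -0.71790475 -0.25208861  0.47718495]
 [ 0.76087755 -0.61273083 -0.2136031   0.13675572]
 [-0.00111578 -0.33041444  0.94383529  0.18022149]
 [ 0.          0.          0.          1.        ]]
```

The fingers shut on nothing, and they look as if they're standing on the head's rim, not round it. I'll lift the shut gripper and compare its tips with the reported TCP.

Request:
servo_tool:
  plan:
    - {"translation": [0, 0, 15], "rot": [0, 0, 0]}
    - {"translation": [0, 0, 20], "rot": [0, 0, 0]}
    - {"translation": [0, 0, 20], "rot": [0, 0, 0]}
    - {"translation": [0, 0, 20], "rot": [0, 0, 0]}
    - {"translation": [0, 0, 10], "rot": [0, 0, 0]}
    - {"translation": [0, 0, 0], "rot": [0, 0, 0]}
    - {"translation": [0, 0, 0], "rot": [0, 0, 0]}

```text
time: 5.07
position: [0.5392, 0.1917, 0.0878]
tcp_rot: [1.317, 2.852, 0.002]
force: [-0.5, 0.4, -0.0]
gripper_width: -0.002
```

```bash
python3 - <<'E'
from h import *
s=snap('scene','s5');w=snap('wrist','w5');p=state()['position']
print(jaw())
u,v=proj(s,p);print(u,v,proj(s,p+[0,0,.03]));im=s['pixels'][:,:,::-1].copy()
c=cv2.resize(im[200:280,290:370],None,fx=5,fy=5,interpolation=cv2.INTER_CUBIC)
cv2.drawMarker(c,(int((u-290)*5),int((v-200)*5)),(0,0,255),0,20,1)
u,v=proj(w,p);print(u,v);d=w['pixels'][:,:,::-1].copy()
cv2.drawMarker(d,(int(u),int(v)),(0,0,255),0,12,1)
d=cv2.resize(d[220:420,220:420],(400,400)); cv2.imwrite('pics/c9.png',np.hstack([c,d]))
E
```

```text
(array([0.5386, 0.1915, 0.087 ]), 2.2765, array([-0.001,  0.   , -1.   ]), 5.17, array([ 0.2,  0.2, -0.8]))
330.18091452247324 236.6056814220745 (np.float64(330.28573751107587), np.float64(229.53535260504066))
325.5580598321285 279.9500970806139
```

View pics/c9.png

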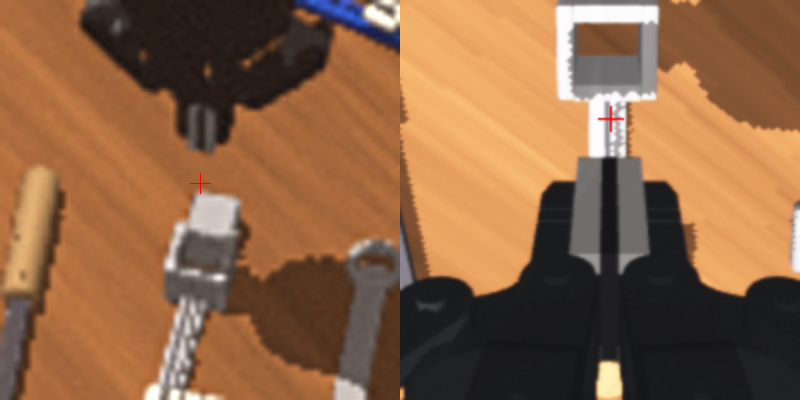

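```bash
python3 - <<'E'
from h import *
w=load('w5');s=load('s5');p=state()['position'];kx=np.array([np.cos(.706),np.sin(.706),0])
for dz in (.026,.028,.03,.032):
    print(dz,[np.round(proj(w,p+[0,0,dz]+kx*e),1) for e in(-.011,0,.011)],[np.round(proj(s,p+[0,0,dz]+kx*e),1) for e in(-.011,0,.011)])
# start view check: opening 85 mm
E
```

```text
0.026 [array([325.8, 282.3]), array([325.8, 303.9]), array([325.8, 324.7])] [array([331.2, 227.2]), array([330.3, 230.5]), array([329.4, 233.8])]
0.028 [array([325.9, 284.2]), array([325.8, 306.1]), array([325.8, 327. ])] [array([331.2, 226.8]), array([330.3, 230. ]), array([329.4, 233.3])]
0.03 [array([325.9, 286.2]), array([325.9, 308.2]), array([325.8, 329.4])] [array([331.2, 226.3]), array([330.3, 229.5]), array([329.4, 232.8])]
0.032 [array([325.9, 288.2]), array([325.9, 310.5]), array([325.8, 331.8])] [array([331.2, 225.8]), array([330.3, 229.1]), array([329.4, 232.3])]
```

Request:
servo_tool:
  plan:
    - {"translation": [0, 0, 0], "rot": [0, 0, 0]}
    - {"translation": [0, 0, 0], "rot": [0, 0, 0]}
    - {"translation": [1, 0, -5], "rot": [0, 0, 0]}
    - {"translation": [1, 0, -15], "rot": [0, 0, 0]}
    - {"translation": [0, 0, -20], "rot": [0, 0, 0]}
    - {"translation": [0, 0, -20], "rot": [0, 0, 0]}
    - {"translation": [0, 0, -10], "rot": [0, 0, 0]}
    - {"translation": [0, 0, -5], "rot": [0, 0, 0]}
    - {"translation": [0, 0, 0], "rot": [0, 0, 0]}
    - {"translation": [0, 0, 0], "rot": [0, 0, 0]}
  claw: 0.35

```text
time: 6.0
position: [0.5358, 0.1902, 0.0012]
tcp_rot: [-1.313, -2.843, 0.011]
force: [-0.4, -0.0, 0.6]
gripper_width: 0.647
```

```bash
python3 - <<'E'
from h import *
s=snap('scene','s6');w=snap('wrist','w6');print(jaw())
c=cv2.resize(s['pixels'][210:290,290:370,::-1],None,fx=5,fy=5,interpolation=cv2.INTER_CUBIC)
d=cv2.resize(w['pixels'][200:400,220:420,::-1],(400,400)); cv2.imwrite('pics/c10.png',np.hstack([c,d]))
E
```

```text
(array([0.5364, 0.1904, 0.0019]), 2.2764, array([-0.01 , -0.002, -1.   ]), 6.1, array([-1.3, -0.5, -0.2]))
```

View pics/c10.png

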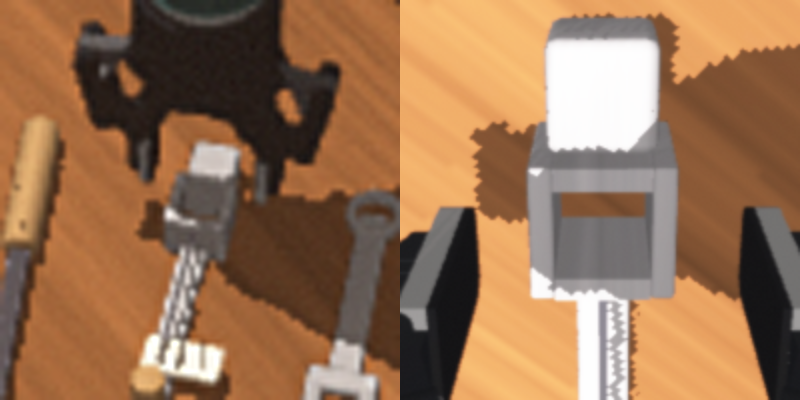

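Request:
servo_tool:
  plan:
    - {"translation": [2, 1, -5], "rot": [0.001, -0.005, 0]}
    - {"translation": [2, 0.5, -8], "rot": [0.001, -0.005, 0]}
    - {"translation": [0.5, 0, -8], "rot": [0, 0, 0]}
    - {"translation": [0, 0, -4], "rot": [0, 0, 0]}
    - {"translation": [0, 0, 0], "rot": [0, 0, 0]}
    - {"translation": [0, 0, 0], "rot": [0, 0, 0]}

```text
time: 6.6
position: [0.5449, 0.1929, -0.0223]
tcp_rot: [1.314, 2.846, 0.008]
force: [-0.2, 0.1, -0.5]
gripper_width: 0.651
```

```bash
python3 - <<'E'
from h import *
s=snap('scene','s7');w=snap('wrist','w7');print(jaw())
c=cv2.resize(s['pixels'][210:290,290:370,::-1],None,fx=5,fy=5,interpolation=cv2.INTER_CUBIC)
d=cv2.resize(w['pixels'][200:400,220:420,::-1],(400,400)); cv2.imwrite('pics/c11.png',np.hstack([c,d]))
E
```

```text
(array([ 0.5449,  0.193 , -0.022 ]), 2.2766, array([ 0.008,  0.002, -1.   ]), 6.7, array([ 0.5, -0.6,  0.4]))
```

View pics/c11.png

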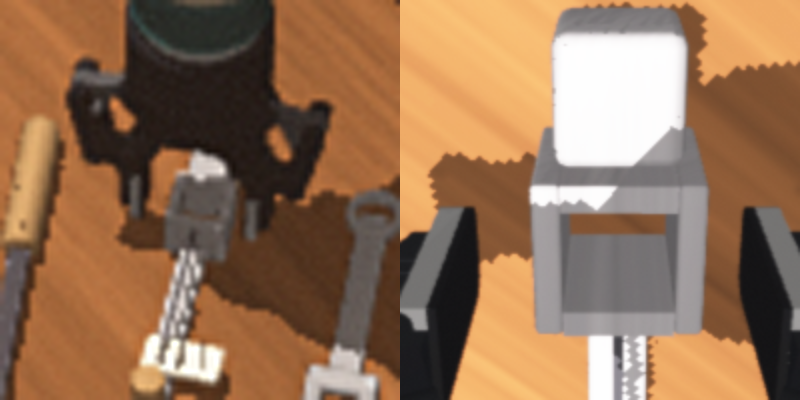

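Request:
servo_tool:
  plan:
    - {"translation": [-2, -0.5, -4], "rot": [0, 0.004, 0]}
    - {"translation": [-1, 0, -5], "rot": [0, 0.003, 0]}
    - {"translation": [0, 0, -3], "rot": [0, 0, 0]}
    - {"translation": [0, 0, -1], "rot": [0, 0, 0]}
    - {"translation": [0, 0, 0], "rot": [0, 0, 0]}

```text
time: 7.12
position: [0.5422, 0.1925, -0.0357]
tcp_rot: [1.317, 2.852, 0.004]
force: [0.6, 0.3, 0.6]
gripper_width: 0.65
```

```bash
python3 - <<'E'
from h import *
s=snap('scene','s8');w=snap('wrist','w8');print(jaw())
c=cv2.resize(s['pixels'][210:290,290:370,::-1],None,fx=5,fy=5,interpolation=cv2.INTER_CUBIC)
d=cv2.resize(w['pixels'][200:400,220:420,::-1],(400,400)); cv2.imwrite('pics/c12.png',np.hstack([c,d]))
E
```

```text
(array([ 0.5423,  0.1925, -0.0355]), 2.2765, array([ 0.002,  0.002, -1.   ]), 7.22, array([ 0.1, -0.4, -0.2]))
```

View pics/c12.png

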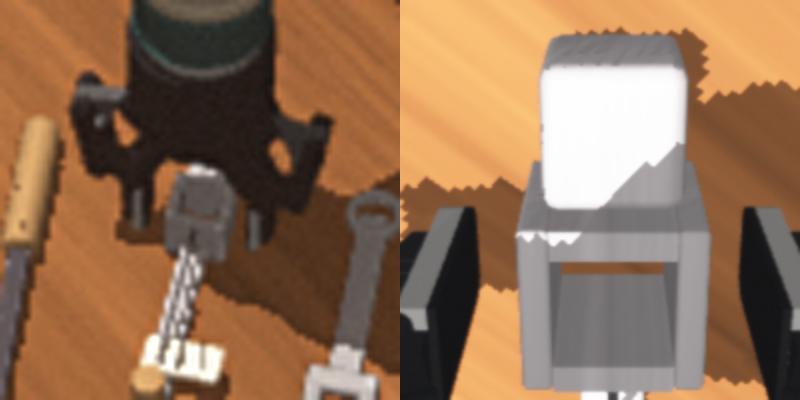

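Request:
servo_tool:
  plan:
    - {"translation": [0, 0, 0], "rot": [0, 0, 0]}
    - {"translation": [0, 0, 0], "rot": [0, 0, 0]}
    - {"translation": [0, 0, 0], "rot": [0, 0, 0]}
    - {"translation": [0, 0, 0], "rot": [0, 0, 0]}
    - {"translation": [0, 0, 0], "rot": [0, 0, 0]}
    - {"translation": [0, 0, 0], "rot": [0, 0, 0]}
  claw: 1
  grip_force: 70

```text
time: 7.72
position: [0.5424, 0.1928, -0.035]
tcp_rot: [1.316, 2.852, 0.006]
force: [0.5, -0.4, -0.4]
gripper_width: 0.386
```

```bash
python3 - <<'E'
from h import *
print(jaw(),state()['gripper_width']*85)
E
```

```text
(array([ 0.5424,  0.1928, -0.035 ]), 2.2766, array([ 0.002,  0.003, -1.   ]), 7.72, array([ 0.5, -0.4, -0.4])) 32.774308653564276
```

Request:
servo_tool:
  plan:
    - {"translation": [0, 0, 8], "rot": [0, 0, 0]}
    - {"translation": [0, 0, 15], "rot": [0, 0, 0]}
    - {"translation": [0, 0, 25], "rot": [0, 0, 0]}
    - {"translation": [0, 0, 30], "rot": [0, 0, 0]}
    - {"translation": [0, 0, 30], "rot": [0, 0, 0]}
    - {"translation": [0, 0, 30], "rot": [0, 0, 0]}
    - {"translation": [0, 0, 30], "rot": [0, 0, 0]}
    - {"translation": [0, 0, 15], "rot": [0, 0, 0]}
    - {"translation": [0, 0, 0], "rot": [0, 0, 0]}
    - {"translation": [0, 0, 0], "rot": [0, 0, 0]}

```text
time: 8.55
position: [0.5302, 0.1896, 0.152]
tcp_rot: [-1.311, -2.84, 0.013]
force: [-0.1, 0.4, -3.7]
gripper_width: 0.389
```

```bash
python3 - <<'E'
from h import *
print(jaw(),state()['gripper_width']*85);snap('wrist','w9');snap('scene','s9')
E
```

```text
(array([0.5302, 0.1896, 0.152 ]), 2.2764, array([-0.016, -0.002, -1.   ]), 8.55, array([-0.1,  0.4, -3.7])) 33.03475304958466
```

View pics/w9.png

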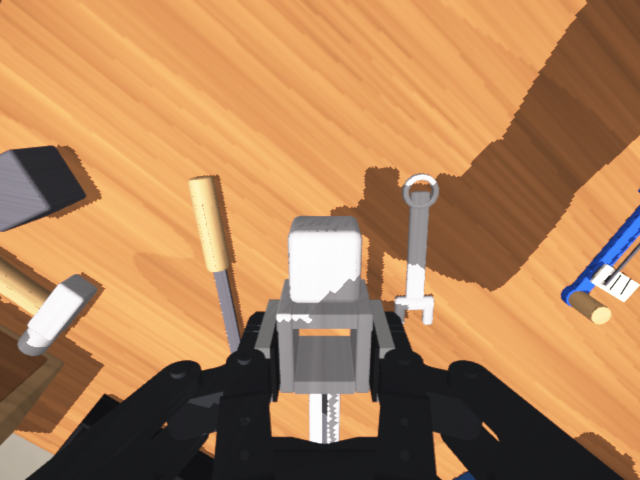

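View pics/s9.png

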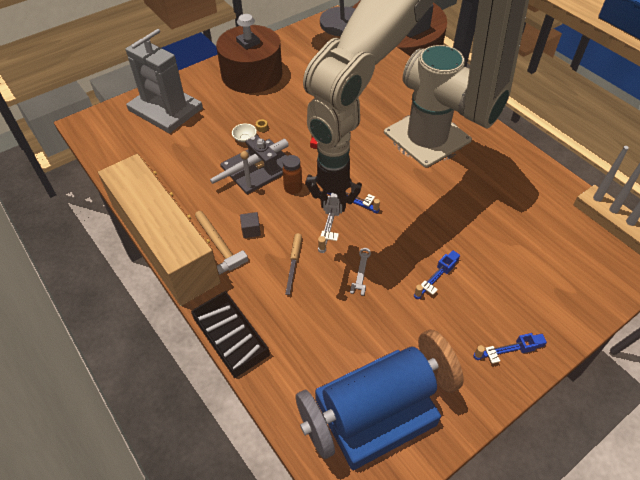

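Request:
servo_tool:
  plan:
    - {"translation": [2, -10, 4], "rot": [0, -0.004, 0]}
    - {"translation": [5, -20, 4], "rot": [0, -0.004, 0]}
    - {"translation": [5, -28, 4], "rot": [0, -0.004, 0]}
    - {"translation": [5, -28, 2], "rot": [0, -0.004, 0]}
    - {"translation": [5, -28, 2], "rot": [0, 0, 0]}
    - {"translation": [5, -28, 2], "rot": [0, 0, 0]}
    - {"translation": [5, -28, 0], "rot": [0, 0, 0]}
    - {"translation": [5, -28, 0], "rot": [0, 0, 0]}
    - {"translation": [5, -28, 0], "rot": [0, 0, 0]}
    - {"translation": [4, -28, 0], "rot": [0, 0, 0]}
    - {"translation": [2, -25, 0], "rot": [0, 0, 0]}
    - {"translation": [2, -18, 0], "rot": [0, 0, 0]}
    - {"translation": [0, -8, 0], "rot": [0, 0, 0]}
    - {"translation": [0, 0, 0], "rot": [0, 0, 0]}
    - {"translation": [0, 0, 0], "rot": [0, 0, 0]}

```text
time: 9.9
position: [0.558, -0.1371, 0.1421]
tcp_rot: [-1.297, -2.811, 0.036]
force: [-0.7, -0.1, -3.9]
gripper_width: 0.388
```

```bash
python3 - <<'E'
from h import *
print(jaw(),state()['gripper_width']*85);snap('wrist','w10');snap('scene','s10');snap('top','t10');print(jaw())
E
```

```text
(array([ 0.558 , -0.1371,  0.1421]), 2.276, array([-0.051, -0.002, -0.999]), 9.9, array([-0.7, -0.1, -3.9])) 32.94165604557106
(array([ 0.5585, -0.1359,  0.1428]), 2.2782, array([-0.05 , -0.003, -0.999]), 10.05, array([ 0.6, -0.4, -4.3]))
```

View pics/w10.png

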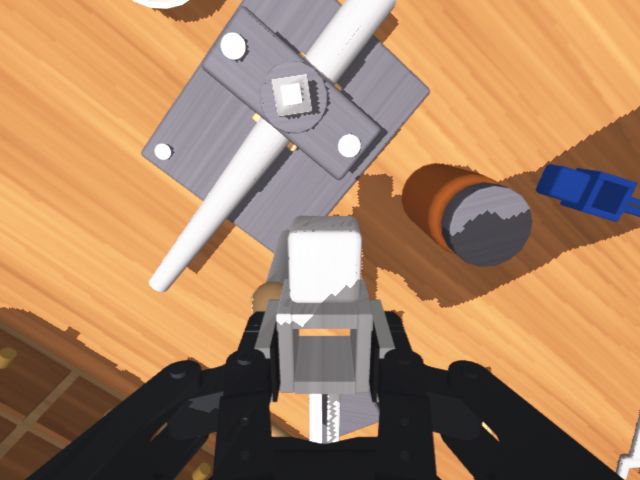

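```bash
python3 - <<'E'
from h import *
w=load('w10');cv2.imwrite('pics/c13.png',cv2.resize(w['pixels'][55:140,245:340,::-1],None,fx=8,fy=7.0,interpolation=cv2.INTER_CUBIC)[:595])
E
```

```text
(no output)
```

View pics/c13.png

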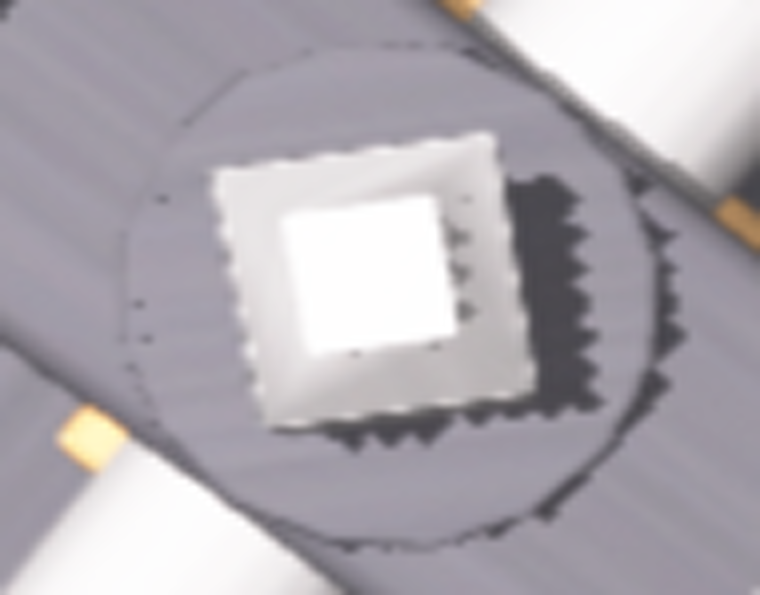

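```bash
python3 - <<'E'
from h import *
w=load('w10')
for C,z in (([(212,168),(493,130),(535,395),(272,428)],.098),([(285,215),(435,198),(458,333),(312,355)],.105)):
    P=[onz(w,245+a/8,55+b/7,z) for a,b in C]
    print(np.mean(P,0))
    for i in range(4): d=P[(i+1)%4]-P[i]; print(np.linalg.norm(d),np.arctan2(d[1],d[0])%(np.pi/2))
c=[onz(w,245+a/8,55+b/7,.08) for a,b in [(122,300),(655,280),(400,45),(400,547)]];print(np.array(c),np.mean(c,0))
print(onz(w,486,225,.115))
E
```

```text
[ 0.49663965 -0.21172212  0.098     ]
0.019813310039342932 0.850831695846368
0.020133492934094183 0.841677610736149
0.019025779825177454 0.841538404480717
0.019964979826440698 0.881091824253891
[ 0.49674295 -0.21169948  0.105     ]
0.010272428550551794 0.8283469131765759
0.009943577355929809 0.846109328954858
0.010209451512548161 0.8677250101290092
0.010346894313006253 0.8522698265922566
[[ 0.50991233 -0.22716945  0.08      ]
 [ 0.48224751 -0.19736156  0.08      ]
 [ 0.48039576 -0.22394458  0.08      ]
 [ 0.51225096 -0.19802093  0.08      ]] [ 0.49620164 -0.21162413  0.08      ]
[ 0.47870879 -0.07936423  0.115     ]
```

Request:
servo_tool:
  plan:
    - {"translation": [0, 0, 8], "rot": [0, -0.02, 0]}
    - {"translation": [0, 0, 8], "rot": [0, -0.02, 0]}
    - {"translation": [-3, -4, 6], "rot": [0, -0.01, -0.06]}
    - {"translation": [-5, -6, 2], "rot": [0, 0, -0.1]}
    - {"translation": [-5, -6, 2], "rot": [0, 0, -0.1]}
    - {"translation": [-5, -6, 0], "rot": [0, 0, -0.1]}
    - {"translation": [-5, -6, 0], "rot": [0, 0, -0.1]}
    - {"translation": [-5, -6, 0], "rot": [0, 0, -0.1]}
    - {"translation": [-5, -6, 0], "rot": [0, 0, -0.1]}
    - {"translation": [-5, -6, 0], "rot": [0, 0, -0.1]}
    - {"translation": [-5, -6, 0], "rot": [0, 0, -0.1]}
    - {"translation": [-5, -6, 0], "rot": [0, 0, -0.1]}
    - {"translation": [-5, -6, 0], "rot": [0, 0, -0.1]}
    - {"translation": [-5, -5, 0], "rot": [0, 0, -0.1]}
    - {"translation": [-2, -4, 0], "rot": [0, 0, -0.1]}
    - {"translation": [-2, -2, 0], "rot": [0, 0, -0.08]}
    - {"translation": [0, 0, 0], "rot": [0, 0, -0.04]}
    - {"translation": [0, 0, 0], "rot": [0, 0, 0]}
    - {"translation": [0, 0, 0], "rot": [0, 0, 0]}

```text
time: 11.63
position: [0.4948, -0.198, 0.1942]
tcp_rot: [2.823, 1.286, 0.018]
force: [-0.1, -0.7, -3.4]
gripper_width: 0.389
```

```bash
python3 - <<'E'
from h import *
print(jaw(),state()['gripper_width']*85);snap('wrist','w11');print(jaw())
E
```

```text
(array([ 0.4948, -0.198 ,  0.1942]), 0.8548, array([ 0.027, -0.031, -0.999]), 11.63, array([-0.1, -0.7, -3.4])) 33.08990112435179
(array([ 0.4949, -0.1979,  0.1943]), 0.8548, array([ 0.027, -0.031, -0.999]), 11.68, array([-0.3,  0.1, -3.4]))
```

View pics/w11.png

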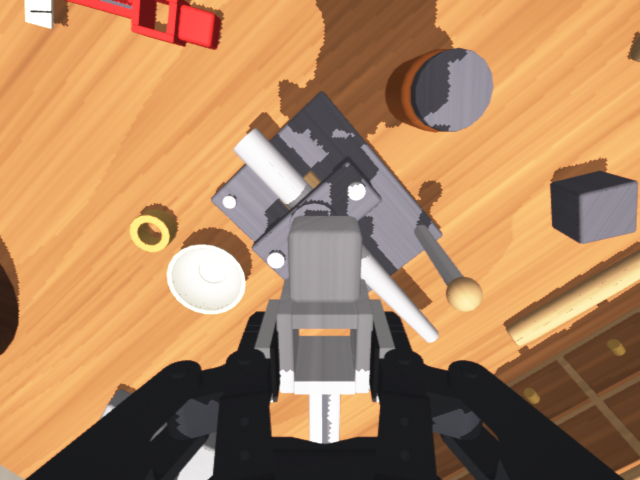

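```bash
python3 - <<'E'
from h import *
w=load('w11');cv2.imwrite('pics/c14.png',cv2.resize(w['pixels'][290:410,260:390,::-1],None,fx=5,fy=5,interpolation=cv2.INTER_CUBIC))
E
```

Request:
servo_tool:
  plan:
    - {"translation": [1, -4, -4], "rot": [0.015, 0.013, 0]}
    - {"translation": [1, -4, -4], "rot": [0.015, 0.013, 0]}
    - {"translation": [0, -3, -2], "rot": [0, 0, 0]}
    - {"translation": [0, 0, 0], "rot": [0, 0, 0]}
    - {"translation": [0, 0, 0], "rot": [0, 0, 0]}
    - {"translation": [0, 0, 0], "rot": [0, 0, 0]}

```text
time: 12.18
position: [0.4979, -0.21, 0.1835]
tcp_rot: [-2.855, -1.307, -0.001]
force: [0.1, -0.5, -3.0]
gripper_width: 0.385
```

View pics/c14.png

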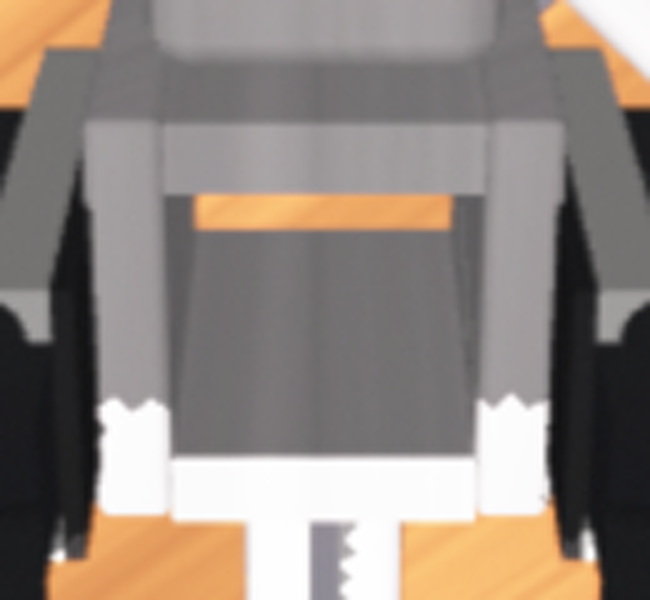

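```bash
python3 - <<'E'
from h import *
print(jaw(),np.round(state()['torque'],3))
E
```

```text
(array([ 0.4979, -0.21  ,  0.1835]), 0.8585, array([-0.   ,  0.002, -1.   ]), 12.18, array([ 0.1, -0.5, -3. ])) [-0.041 -0.039  0.002]
```

```bash
python3 - <<'E'
from h import *
w=load('w11'); Rt=R.from_rotvec([2.823,1.286,.018]).as_matrix(); p=np.array([.4949,-.1979,.1943])
for zt in (-.060,-.065,-.07):
  Q=[]
  for a,b in [(85,121),(562,121),(548,515),(100,518)]:
    o,d=ray(w,260+a/5,290+b/5); o=Rt.T@(o-p); d=Rt.T@d; Q.append(o+d*(zt-o[2])/d[2])
  Q=np.array(Q); print(zt,np.round(Q*1000,1).tolist(),np.round(Q.mean(0)*1000,1),np.linalg.norm(Q-np.roll(Q,1,0),axis=1)*1000)
print(R.from_rotvec(state()['tcp_rot']).as_matrix().round(3))
E
```

```text
-0.06 [[-17.5, -14.5, -60.0], [16.9, -14.5, -60.0], [17.3, 20.5, -60.0], [-17.8, 20.8, -60.0]] [ -0.3   3.1 -60. ] [35.30176053 34.44713279 35.00216449 35.09441858]
-0.065 [[-16.8, -17.4, -65.0], [16.2, -17.4, -65.0], [16.6, 16.1, -65.0], [-17.0, 16.4, -65.0]] [ -0.3  -0.6 -65. ] [33.81906772 33.0003348  33.53205487 33.62043424]
-0.07 [[-16.1, -20.3, -70.0], [15.5, -20.3, -70.0], [15.8, 11.7, -70.0], [-16.3, 12.0, -70.0]] [ -0.3  -4.2 -70. ] [32.33637491 31.55353681 32.06194525 32.1464499 ]
[[ 0.654  0.757 -0.   ]
 [ 0.757 -0.654  0.002]
 [ 0.001 -0.001 -1.   ]]
```

Request:
servo_tool:
  plan:
    - {"translation": [0, -1, -8], "rot": [0, 0, -0.006]}
    - {"translation": [0, -1, -15], "rot": [0, 0, 0]}
    - {"translation": [0, 0, -20], "rot": [0, 0, 0]}
    - {"translation": [0, 0, -20], "rot": [0, 0, 0]}
    - {"translation": [0, 0, -15], "rot": [0, 0, 0]}
    - {"translation": [0, 0, -8], "rot": [0, 0, 0]}
    - {"translation": [0, 0, -4], "rot": [0, 0, 0]}
    - {"translation": [0, 0, 0], "rot": [0, 0, 0]}
    - {"translation": [0, 0, 0], "rot": [0, 0, 0]}

```text
time: 12.93
position: [0.4978, -0.212, 0.0883]
tcp_rot: [-2.861, -1.297, -0.002]
force: [0.9, 0.4, -3.0]
gripper_width: 0.386
```

```bash
python3 - <<'E'
from h import *
print(jaw());w=snap('wrist','w12');s=snap('scene','s12')
c=cv2.resize(s['pixels'][110:210,200:300,::-1],(400,400),interpolation=cv2.INTER_CUBIC)
d=cv2.resize(w['pixels'][270:420,250:400,::-1],(400,400)); cv2.imwrite('pics/c15.png',np.hstack([c,d]))
E
```

```text
(array([ 0.4978, -0.212 ,  0.0883]), 0.8511, array([ 0.001,  0.001, -1.   ]), 12.93, array([ 0.9,  0.4, -3. ]))
```

View pics/c15.png

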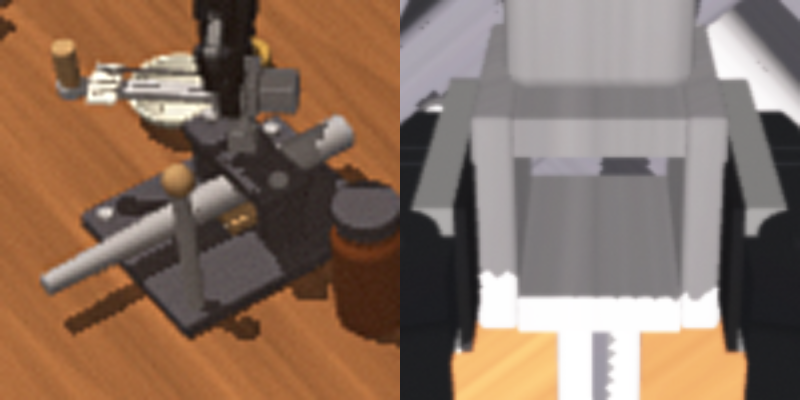

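Request:
servo_tool:
  plan:
    - {"translation": [-0.8, 0, -6], "rot": [0, 0, 0]}
    - {"translation": [0, 0, -6], "rot": [0, 0, 0]}
    - {"translation": [0, 0, -5], "rot": [0, 0, 0]}
    - {"translation": [0, 0, -4], "rot": [0, 0, 0]}
    - {"translation": [0, 0, -4], "rot": [0, 0, 0]}
    - {"translation": [0, 0, 0], "rot": [0, 0, 0]}

```text
time: 13.53
position: [0.5003, -0.2139, 0.065]
tcp_rot: [2.855, 1.294, 0.01]
force: [-0.0, -0.2, -3.9]
gripper_width: 0.387
```

```bash
python3 - <<'E'
from h import *
print(jaw());w=snap('wrist','w13');s=snap('scene','s13');print(jaw(),state()['torque'])
c=cv2.resize(s['pixels'][110:210,200:300,::-1],(400,400),interpolation=cv2.INTER_CUBIC)
d=cv2.resize(w['pixels'][270:420,250:400,::-1],(400,400)); cv2.imwrite('pics/c16.png',np.hstack([c,d]))
E
```

```text
(array([ 0.5003, -0.2139,  0.065 ]), 0.8512, array([ 0.009, -0.003, -1.   ]), 13.53, array([-0. , -0.2, -3.9]))
(array([ 0.5007, -0.2142,  0.0656]), 0.8513, array([ 0.009, -0.004, -1.   ]), 13.63, array([-0.8, -0.8, -3. ])) [0.09801426 0.04618477 0.05238152]
```

View pics/c16.png

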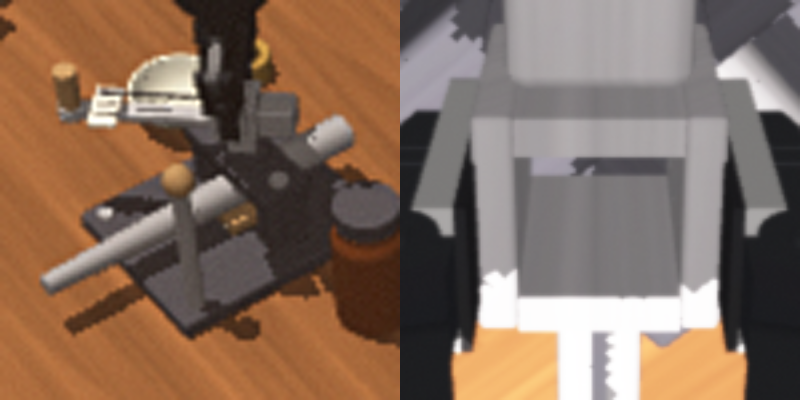

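Request:
servo_tool:
  plan:
    - {"translation": [-1.5, 1, 0], "rot": [0.002, 0.005, 0]}
    - {"translation": [-1.5, 0.8, 0], "rot": [0.001, 0.003, 0]}
    - {"translation": [0, 0, 0], "rot": [0, 0, 0]}
    - {"translation": [0, 0, 0], "rot": [0, 0, 0]}

```text
time: 13.97
position: [0.498, -0.2126, 0.0661]
tcp_rot: [2.86, 1.296, 0.002]
force: [0.5, 0.4, -3.4]
gripper_width: 0.384
```

```bash
python3 - <<'E'
from h import *
print(jaw())
E
```

```text
(array([ 0.498 , -0.2126,  0.0661]), 0.8512, array([ 0.002, -0.001, -1.   ]), 13.97, array([ 0.5,  0.4, -3.4]))
```

Descend a little with a lateral counter-correction, watching the force.

Request:
servo_tool:
  plan:
    - {"translation": [-0.8, 0.4, -3], "rot": [0, 0.001, 0]}
    - {"translation": [-0.5, 0.2, -3], "rot": [0, 0.001, 0]}
    - {"translation": [-0.3, 0.2, -3], "rot": [0, 0, 0]}
    - {"translation": [0, 0, -2], "rot": [0, 0, 0]}
    - {"translation": [0, 0, 0], "rot": [0, 0, 0]}

```text
time: 14.38
position: [0.4967, -0.212, 0.0545]
tcp_rot: [2.859, 1.296, -0.0]
force: [-0.3, 0.8, -2.7]
gripper_width: 0.384
```

```bash
python3 - <<'E'
from h import *
print(jaw(),state()['torque'].round(2))
E
```

```text
(array([ 0.4967, -0.212 ,  0.0545]), 0.8513, array([ 0.001, -0.002, -1.   ]), 14.38, array([-0.3,  0.8, -2.7])) [0.05 0.03 0.03]
```

Request:
servo_tool:
  plan:
    - {"translation": [0, 0, -3], "rot": [0, 0, 0]}
    - {"translation": [0, 0, -3], "rot": [0, 0, 0]}
    - {"translation": [0, 0, -2], "rot": [0, 0, 0]}
    - {"translation": [0, 0, -1], "rot": [0, 0, 0]}
    - {"translation": [0, 0, 0], "rot": [0, 0, 0]}

```text
time: 14.8
position: [0.4968, -0.212, 0.045]
tcp_rot: [2.859, 1.296, -0.0]
force: [-1.3, 0.8, -3.2]
gripper_width: 0.383
```

```bash
python3 - <<'E'
from h import *
print(jaw(),state()['torque'].round(2))
E
```

```text
(array([ 0.4968, -0.212 ,  0.045 ]), 0.8513, array([ 0.001, -0.002, -1.   ]), 14.8, array([-1.3,  0.8, -3.2])) [ 0.02 -0.02  0.04]
```

Request:
servo_tool:
  plan:
    - {"translation": [0, 0, -1], "rot": [0, 0, 0]}
    - {"translation": [0, 0, -1], "rot": [0, 0, 0]}
    - {"translation": [0, 0, 0], "rot": [0, 0, 0]}

```text
time: 15.05
position: [0.497, -0.2122, 0.0453]
tcp_rot: [2.859, 1.296, 0.0]
force: [0.0, 0.5, -3.3]
gripper_width: 0.384
```

```bash
python3 - <<'E'
from h import *
print(jaw(),state()['torque'].round(2));w=snap('wrist','w14');s=snap('scene','s14')
c=cv2.resize(s['pixels'][110:210,200:300,::-1],(400,400),interpolation=cv2.INTER_CUBIC)
d=cv2.resize(w['pixels'][270:420,250:400,::-1],(400,400)); cv2.imwrite('pics/c17.png',np.hstack([c,d]))
E
```

```text
(array([ 0.497 , -0.2122,  0.0453]), 0.8513, array([ 0.001, -0.002, -1.   ]), 15.05, array([ 0. ,  0.5, -3.3])) [-0.03 -0.02 -0.01]
```

View pics/c17.png

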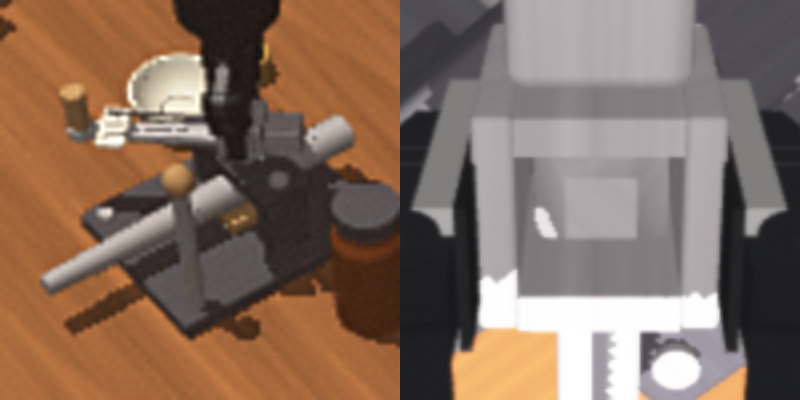

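Request:
servo_tool:
  plan:
    - {"translation": [0, 0, -3], "rot": [0, 0, 0]}
    - {"translation": [0, 0, -2], "rot": [0, 0, 0]}
    - {"translation": [0, 0, 0], "rot": [0, 0, 0]}

```text
time: 15.4
position: [0.4973, -0.2124, 0.0456]
tcp_rot: [2.858, 1.296, 0.0]
force: [-0.3, -0.2, -3.8]
gripper_width: 0.386
```

```bash
python3 - <<'E'
from h import *
print(jaw(),state()['torque'].round(2))
E
```

```text
(array([ 0.4973, -0.2124,  0.0456]), 0.8515, array([ 0.001, -0.003, -1.   ]), 15.4, array([-0.3, -0.2, -3.8])) [ 0.04 -0.02  0.05]
```

Request:
servo_tool:
  plan:
    - {"translation": [0, 0, -3], "rot": [0, 0, 0]}

```text
time: 15.48
position: [0.498, -0.2128, 0.0449]
tcp_rot: [2.857, 1.296, 0.001]
force: [-8.9, 5.1, 30.4]
gripper_width: 0.387
```

Request:
servo_tool:
  plan:
    - {"translation": [0, 0, 0.5], "rot": [0, 0, 0]}
    - {"translation": [0, 0, 0], "rot": [0, 0, 0]}
    - {"translation": [0, 0, 0], "rot": [0, 0, 0]}

```text
time: 15.73
position: [0.4986, -0.2131, 0.0454]
tcp_rot: [2.856, 1.295, 0.003]
force: [-0.5, -0.6, -2.8]
gripper_width: 0.385
```

Request:
servo_tool:
  plan:
    - {"translation": [0, 0, 0], "rot": [0, 0, 0]}
    - {"translation": [0, 0, 0], "rot": [0, 0, 0]}
    - {"translation": [0, 0, 0], "rot": [0, 0, 0]}
    - {"translation": [0, 0, 0], "rot": [0, 0, 0]}
  claw: 0.4

```text
time: 16.07
position: [0.4998, -0.2138, 0.0449]
tcp_rot: [2.855, 1.294, 0.005]
force: [0.1, 0.5, 0.0]
gripper_width: 0.598
```

```bash
python3 - <<'E'
from h import *
print(jaw(),state()['torque'].round(2));w=snap('wrist','w15');s=snap('scene','s15')
c=cv2.resize(s['pixels'][110:210,200:300,::-1],(400,400),interpolation=cv2.INTER_CUBIC)
d=cv2.resize(w['pixels'][270:420,250:400,::-1],(400,400)); cv2.imwrite('pics/c18.png',np.hstack([c,d]))
E
```

```text
(array([ 0.4998, -0.2138,  0.0449]), 0.8514, array([ 0.006, -0.005, -1.   ]), 16.07, array([0.1, 0.5, 0. ])) [-0.    0.04 -0.02]
```

View pics/c18.png

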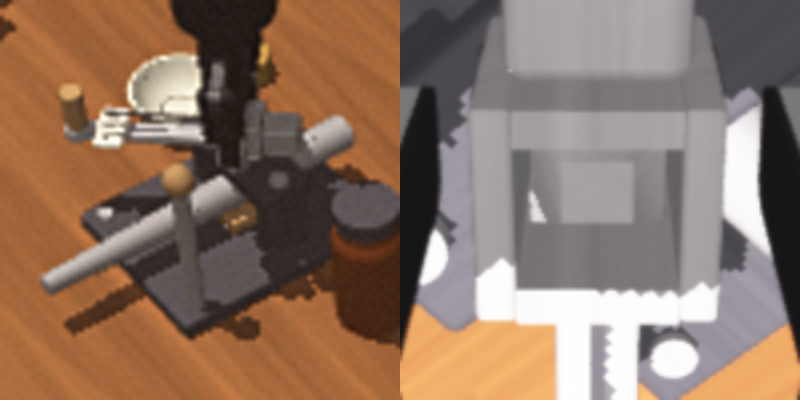

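Request:
servo_tool:
  plan:
    - {"translation": [0, 0, 6], "rot": [0, 0, 0]}
    - {"translation": [0, 0, 12], "rot": [0, 0, 0]}
    - {"translation": [0, 0, 16], "rot": [0, 0, 0]}
    - {"translation": [0, 0, 20], "rot": [0, 0, 0]}
    - {"translation": [5, -5, 20], "rot": [0, 0, 0]}
    - {"translation": [10, -8, 20], "rot": [0, 0, 0]}
    - {"translation": [12, -10, 15], "rot": [0, 0, 0]}
    - {"translation": [10, -10, 8], "rot": [0, 0, 0]}
    - {"translation": [5, -5, 0], "rot": [0, 0, 0]}
    - {"translation": [0, 0, 0], "rot": [0, 0, 0]}
    - {"translation": [0, 0, 0], "rot": [0, 0, 0]}

```text
time: 17.08
position: [0.5411, -0.2517, 0.1712]
tcp_rot: [2.855, 1.295, 0.004]
force: [0.5, 0.0, 0.1]
gripper_width: 0.598
```

```bash
python3 - <<'E'
from h import *
print(jaw());w=snap('wrist','w16');s=snap('scene','s16')
E
```

```text
(array([ 0.5411, -0.2517,  0.1712]), 0.852, array([ 0.005, -0.005, -1.   ]), 17.08, array([0.5, 0. , 0.1]))
```

View pics/w16.png

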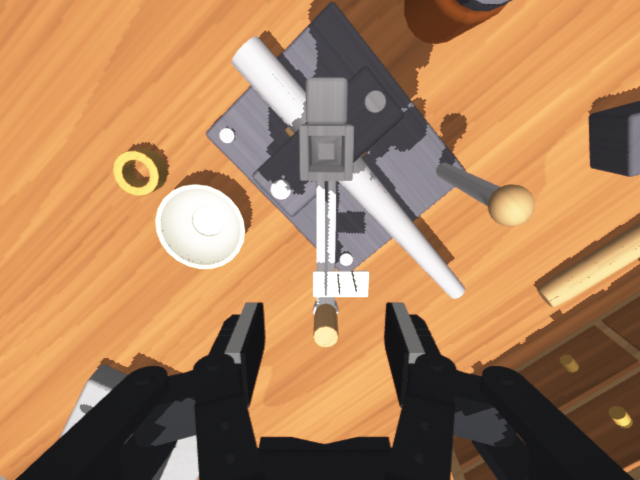

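```bash
python3 - <<'E'
from h import *
w=load('w16');cv2.imwrite('pics/c19.png',cv2.resize(w['pixels'][110:190,285:365,::-1],None,fx=5,fy=5,interpolation=cv2.INTER_CUBIC))
cv2.imwrite('pics/c20.png',cv2.resize(w['pixels'][260:355,285:380,::-1],None,fx=6,fy=6,interpolation=cv2.INTER_CUBIC))
k=onz(w,325.5,337.5,.124);print(k,k[:2]-[.4967,-.2117],np.linalg.norm(k[:2]-[.4967,-.2117]),np.arctan2(k[1]+.2117,k[0]-.4967))
E
```

```text
[ 0.59187645 -0.29556717  0.124     ] [ 0.09517645 -0.08386717] 0.12685526813694037 -0.7223170562231388
```

View pics/c19.png

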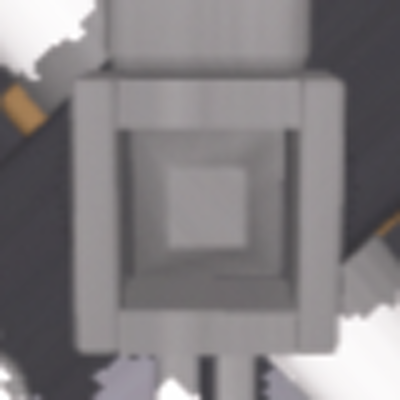

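View pics/c20.png

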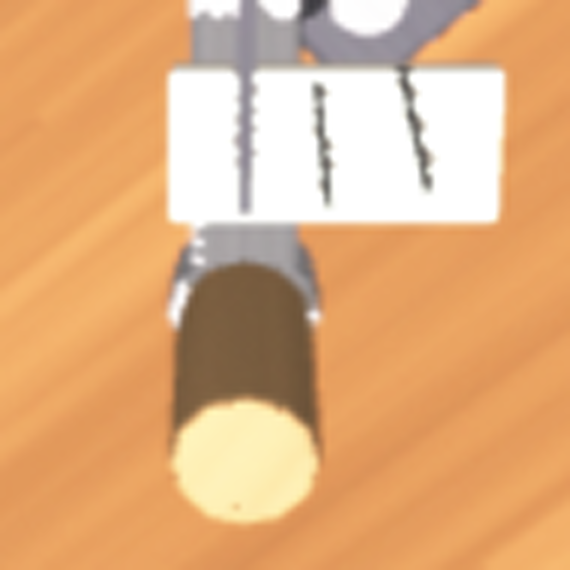

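```bash
python3 - <<'E'
from h import *
w=load('w16')
for z in (.105,.11,.115,.12):
  P=[onz(w,285+a/5,110+b/5,z) for a,b in [(75,78),(345,80),(340,352),(75,352)]]
  print(z,np.mean(P,0).round(4),[round(float(np.linalg.norm(P[i]-P[i-1]))*1000,2) for i in range(4)],[round(float(np.arctan2(*(P[i]-P[i-1])[[1,0]])%(np.pi/2)),3) for i in range(4)])
# underside-relative: screw apex z=.105 centre
print(onz(w,285+207/5,110+207/5,.105))
s=load('s16');print(proj(s,[.4967,-.2117,.11]));cv2.imwrite('pics/c21.png',cv2.resize(s['pixels'][110:200,200:310,::-1],None,fx=6,fy=6,interpolation=cv2.INTER_CUBIC))
E
```

```text
0.105 [ 0.4984 -0.2129  0.105 ] [34.44, 33.81, 34.18, 34.8] [0.831, 0.845, 0.86, 0.853]
0.11 [ 0.498  -0.2126  0.11  ] [33.73, 33.12, 33.49, 34.09] [0.831, 0.845, 0.86, 0.853]
0.115 [ 0.4976 -0.2122  0.115 ] [33.03, 32.43, 32.79, 33.38] [0.831, 0.845, 0.86, 0.853]
0.12 [ 0.4971 -0.2119  0.12  ] [32.33, 31.74, 32.09, 32.67] [0.831, 0.845, 0.86, 0.853]
[ 0.49717217 -0.21213104  0.105     ]
(np.float64(259.4325669267777), np.float64(138.73753154622582))
```

View pics/c21.png

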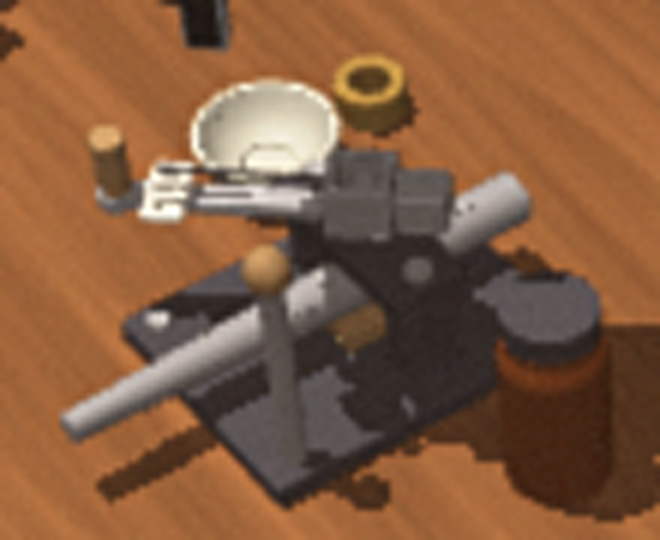

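Request:
servo_tool:
  plan:
    - {"translation": [6, -5, 0], "rot": [0.002, 0.002, 0]}
    - {"translation": [10, -9, 0], "rot": [0.002, 0.002, 0]}
    - {"translation": [12, -11, -2], "rot": [0, 0, 0]}
    - {"translation": [10, -9, -5], "rot": [0, 0, 0]}
    - {"translation": [6, -5, -8], "rot": [0, 0, 0]}
    - {"translation": [2, -2, -8], "rot": [0, 0, 0]}
    - {"translation": [0, 0, -4], "rot": [0, 0, 0]}
    - {"translation": [0, 0, 0], "rot": [0, 0, 0]}
    - {"translation": [0, 0, 0], "rot": [0, 0, 0]}

```text
time: 17.93
position: [0.5813, -0.2882, 0.1335]
tcp_rot: [-2.846, -1.295, 0.015]
force: [0.9, -0.1, 0.3]
gripper_width: 0.601
```

```bash
python3 - <<'E'
from h import *
print(jaw())
E
```

```text
(array([ 0.5813, -0.2882,  0.1335]), 0.854, array([-0.015,  0.01 , -1.   ]), 17.93, array([ 0.9, -0.1,  0.3]))
```

Request:
servo_tool:
  plan:
    - {"translation": [4, -3, 0], "rot": [-0.005, -0.008, 0]}
    - {"translation": [4, -3, 0], "rot": [-0.005, -0.007, 0]}
    - {"translation": [2, -1, -4], "rot": [0, 0, 0]}
    - {"translation": [0, 0, -8], "rot": [0, 0, 0]}
    - {"translation": [0, 0, -8], "rot": [0, 0, 0]}
    - {"translation": [0, 0, -4], "rot": [0, 0, 0]}
    - {"translation": [0, 0, 0], "rot": [0, 0, 0]}
    - {"translation": [0, 0, 0], "rot": [0, 0, 0]}

```text
time: 18.6
position: [0.5911, -0.2945, 0.108]
tcp_rot: [2.857, 1.302, 0.002]
force: [0.0, -0.5, 0.8]
gripper_width: 0.6
```

```bash
python3 - <<'E'
from h import *
print(jaw());w=snap('wrist','w17');cv2.imwrite('pics/c22.png',cv2.resize(w['pixels'][200:480,180:480,::-1],None,fx=2,fy=2))
E
```

```text
(array([ 0.5911, -0.2945,  0.108 ]), 0.8549, array([ 0.002, -0.001, -1.   ]), 18.6, array([ 0. , -0.5,  0.8]))
```

View pics/c22.png

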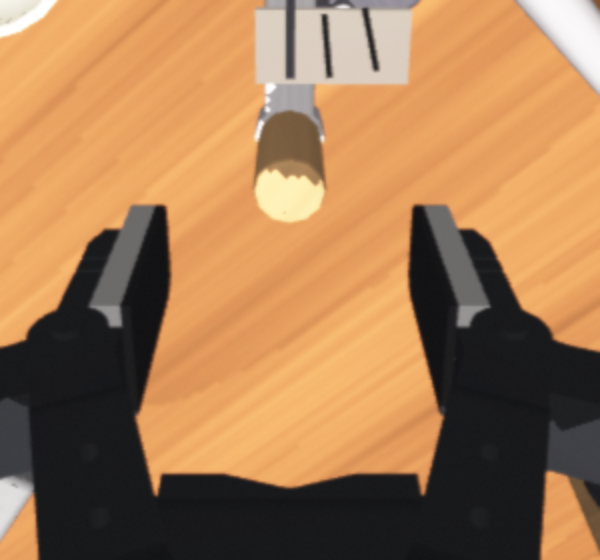

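Request:
servo_tool:
  plan:
    - {"translation": [1, -1, -6], "rot": [0, 0, 0]}
    - {"translation": [0, 0, -10], "rot": [0, 0, 0]}
    - {"translation": [0, 0, -12], "rot": [0, 0, 0]}
    - {"translation": [0, 0, -10], "rot": [0, 0, 0]}
    - {"translation": [0, 0, -6], "rot": [0, 0, 0]}
    - {"translation": [0, 0, -2], "rot": [0, 0, 0]}
    - {"translation": [0, 0, 0], "rot": [0, 0, 0]}
    - {"translation": [0, 0, 0], "rot": [0, 0, 0]}

```text
time: 19.32
position: [0.5911, -0.295, 0.0557]
tcp_rot: [-2.859, -1.302, 0.0]
force: [-0.1, -0.1, 0.7]
gripper_width: 0.601
```

```bash
python3 - <<'E'
from h import *
print(jaw());w=snap('wrist','w18');cv2.imwrite('pics/c23.png',cv2.resize(w['pixels'][200:480,180:480,::-1],None,fx=2,fy=2))
E
```

```text
(array([ 0.5911, -0.295 ,  0.0557]), 0.8548, array([-0., -0., -1.]), 19.32, array([-0.1, -0.1,  0.7]))
```

View pics/c23.png

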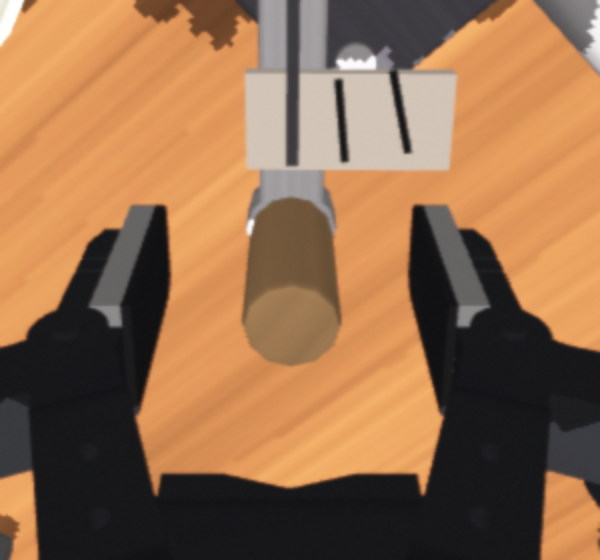

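Request:
servo_tool:
  plan:
    - {"translation": [1, -1, -1], "rot": [0, 0, 0]}
    - {"translation": [0, 0, -1], "rot": [0, 0, 0]}
    - {"translation": [0, 0, 0], "rot": [0, 0, 0]}

```text
time: 19.62
position: [0.5932, -0.2967, 0.055]
tcp_rot: [2.857, 1.301, 0.002]
force: [0.3, -1.1, -0.5]
gripper_width: 0.602
```

Request:
servo_tool:
  plan:
    - {"translation": [0, 0, 0], "rot": [0, 0, 0]}
    - {"translation": [0, 0, 0], "rot": [0, 0, 0]}
    - {"translation": [0, 0, 0], "rot": [0, 0, 0]}
    - {"translation": [0, 0, 0], "rot": [0, 0, 0]}
    - {"translation": [0, 0, 0], "rot": [0, 0, 0]}
    - {"translation": [0, 0, 0], "rot": [0, 0, 0]}
  claw: 1
  grip_force: 30

```text
time: 20.12
position: [0.5941, -0.2972, 0.0563]
tcp_rot: [2.855, 1.301, 0.004]
force: [-0.3, -0.3, -0.9]
gripper_width: 0.2
```

```bash
python3 - <<'E'
from h import *
print(jaw(),state()['gripper_width']*85);w=snap('wrist','w19');cv2.imwrite('pics/c24.png',cv2.resize(w['pixels'][100:400,180:480,::-1],None,fx=2,fy=2))
E
```

```text
(array([ 0.5941, -0.2972,  0.0563]), 0.8548, array([ 0.004, -0.003, -1.   ]), 20.12, array([-0.3, -0.3, -0.9])) 17.007473633549214
```

View pics/c24.png

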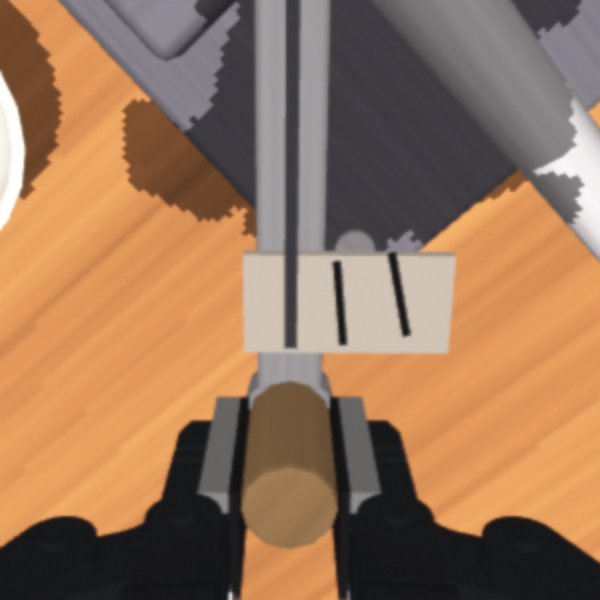

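Request:
servo_tool:
  plan:
    - {"translation": [-1.3, -1.5, 0], "rot": [0, 0, -0.016]}
    - {"translation": [-1.4, -1.5, 0], "rot": [0, 0, -0.016]}
    - {"translation": [-1.4, -1.4, 0], "rot": [0, 0, -0.016]}
    - {"translation": [-1.4, -1.4, 0], "rot": [0, 0, -0.016]}
    - {"translation": [0, 0, 0], "rot": [0, 0, 0]}

```text
time: 20.58
position: [0.5875, -0.3035, 0.0562]
tcp_rot: [2.9, 1.2, 0.002]
force: [-0.5, -0.5, -1.3]
gripper_width: 0.199
```

```bash
cat >> h.py <<'E'
def chk(f,n=1):
    j=jaw(); w=snap('wrist',f); cv2.imwrite(f'pics/c_{f}.png',cv2.resize(w['pixels'][130:330,220:440,::-1],None,fx=2.5,fy=2.5,interpolation=cv2.INTER_CUBIC))
    d=j[0][:2]-np.array([.4967,-.2117]); print(j,'r',np.linalg.norm(d).round(4),'th',np.arctan2(d[1],d[0]).round(4),'Ft',np.round(j[4][:2]@(np.array([d[1],-d[0]])/np.linalg.norm(d)),2),'W',state()['gripper_width']*85)
E
python3 - <<'E'
from h import *
chk('w20')
E
```

```text
(array([ 0.5875, -0.3035,  0.0562]), 0.7845, array([ 0.002, -0.003, -1.   ]), 20.58, array([-0.5, -0.5, -1.3])) r 0.1291 th -0.7909 Ft 0.71 W 16.995205763322094
```

View pics/c_w20.png

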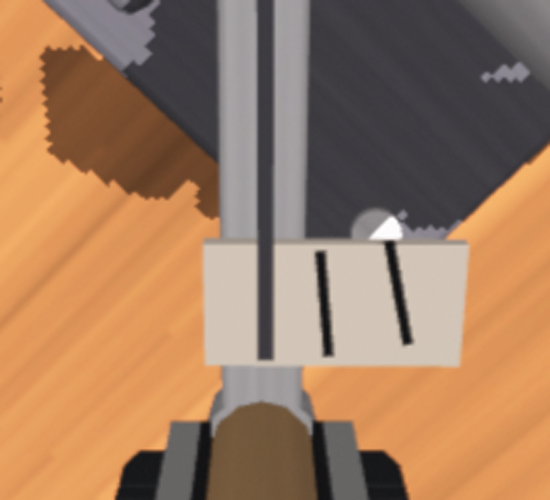

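Request:
servo_tool:
  plan:
    - {"translation": [-1.4, -1.4, 0], "rot": [0, 0, -0.016]}
    - {"translation": [-1.5, -1.4, 0], "rot": [0, 0, -0.016]}
    - {"translation": [-1.5, -1.3, 0], "rot": [0, 0, -0.016]}
    - {"translation": [-1.5, -1.3, 0], "rot": [0, 0, -0.016]}
    - {"translation": [0, 0, 0], "rot": [0, 0, 0]}

```text
time: 21.05
position: [0.5806, -0.3089, 0.0561]
tcp_rot: [2.941, 1.098, 0.001]
force: [-0.8, 0.6, 0.3]
gripper_width: 0.199
```

```bash
python3 - <<'E'
from h import *
chk('w21')
E
```

```text
(array([ 0.5806, -0.3089,  0.0561]), 0.7145, array([ 0.002, -0.002, -1.   ]), 21.05, array([-0.8,  0.6,  0.3])) r 0.1284 th -0.8587 Ft 0.21 W 17.094713715369533
```

View pics/c_w21.png

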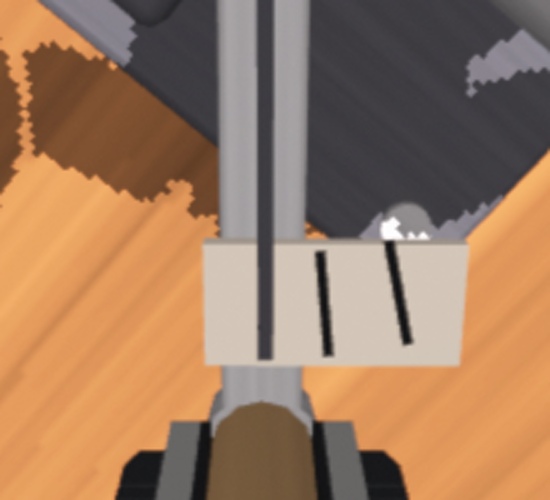

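Request:
servo_tool:
  plan:
    - {"translation": [-1.5, -1.3, 0], "rot": [0, 0, -0.016]}
    - {"translation": [-1.5, -1.2, 0], "rot": [0, 0, -0.016]}
    - {"translation": [-1.5, -1.2, 0], "rot": [0, 0, -0.016]}
    - {"translation": [0, 0, 0], "rot": [0, 0, 0]}

```text
time: 21.43
position: [0.5761, -0.3125, 0.0561]
tcp_rot: [2.968, 1.022, 0.002]
force: [0.5, 1.0, -0.0]
gripper_width: 0.201
```

```bash
python3 - <<'E'
from h import *
chk('w22')
E
```

```text
(array([ 0.5761, -0.3125,  0.0561]), 0.6632, array([ 0.002, -0.002, -1.   ]), 21.43, array([ 0.5,  1. , -0. ])) r 0.1283 th -0.9036 Ft -1.01 W 16.795070712517994
```

View pics/c_w22.png

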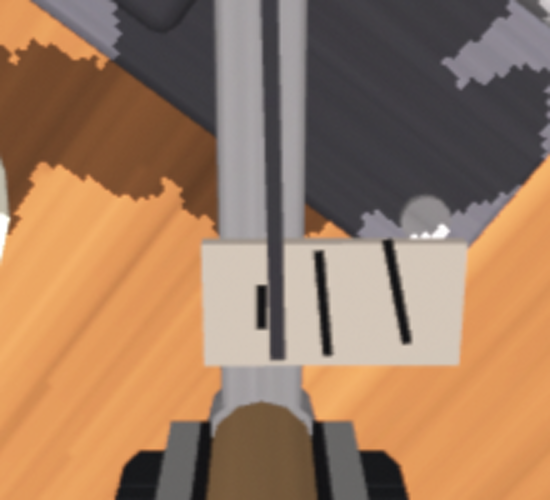

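Request:
servo_tool:
  plan:
    - {"translation": [-1.6, -1.2, 0], "rot": [0, 0, -0.016]}
    - {"translation": [-1.6, -1.2, 0], "rot": [0, 0, -0.016]}
    - {"translation": [-1.6, -1.1, 0], "rot": [0, 0, -0.016]}
    - {"translation": [-1.7, -1.1, 0], "rot": [0, 0, -0.016]}
    - {"translation": [-1.7, -1.1, 0], "rot": [0, 0, -0.016]}
    - {"translation": [0, 0, 0], "rot": [0, 0, 0]}

```text
time: 21.98
position: [0.5689, -0.3178, 0.0563]
tcp_rot: [3.009, 0.896, 0.007]
force: [1.0, 1.4, -1.0]
gripper_width: 0.197
```

```bash
python3 - <<'E'
from h import *
chk('w23')
E
```

```text
(array([ 0.5689, -0.3178,  0.0563]), 0.5785, array([ 0.005, -0.001, -1.   ]), 21.98, array([ 1. ,  1.4, -1. ])) r 0.1283 th -0.9733 Ft -1.61 W 17.544894617450915
```

View pics/c_w23.png

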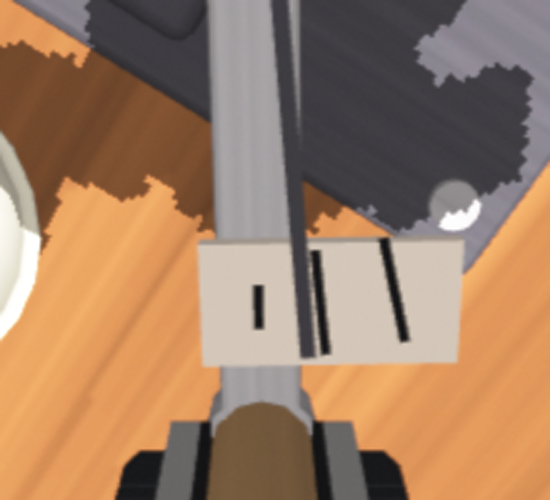

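Request:
servo_tool:
  plan:
    - {"translation": [-1.7, -1.1, 0], "rot": [0, 0, -0.016]}
    - {"translation": [-1.7, -1.1, 0], "rot": [0, 0, -0.016]}
    - {"translation": [-1.7, -1.0, 0], "rot": [0, 0, -0.016]}
    - {"translation": [-1.7, -1.0, 0], "rot": [0, 0, -0.016]}
    - {"translation": [0, 0, 0], "rot": [0, 0, 0]}

```text
time: 22.45
position: [0.564, -0.3207, 0.0565]
tcp_rot: [3.039, 0.793, 0.016]
force: [2.1, 2.5, -0.9]
gripper_width: 0.198
```

```bash
python3 - <<'E'
from h import *
chk('w24')
E
```

```text
(array([ 0.564 , -0.3207,  0.0565]), 0.5102, array([ 0.01 ,  0.002, -1.   ]), 22.45, array([ 2.1,  2.5, -0.9])) r 0.1281 th -1.0177 Ft -3.1 W 17.29180803847659
```

View pics/c_w24.png

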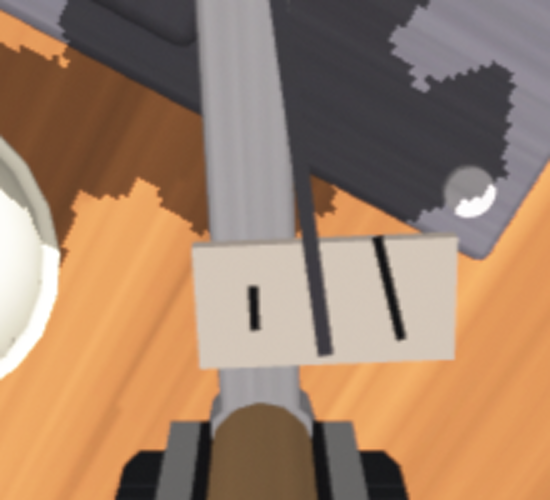

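Request:
servo_tool:
  plan:
    - {"translation": [-1.9, -1.1, 0], "rot": [0, 0.002, -0.015]}
    - {"translation": [-1.9, -1.1, 0], "rot": [0, 0.002, -0.015]}
    - {"translation": [-1.9, -1.1, 0], "rot": [0, 0.002, -0.015]}
    - {"translation": [-1.0, -0.5, 0], "rot": [0, 0, -0.005]}

```text
time: 22.83
position: [0.5593, -0.3229, 0.0566]
tcp_rot: [-3.057, -0.711, -0.015]
force: [5.4, 4.5, -0.3]
gripper_width: 0.201
```

```bash
python3 - <<'E'
from h import *
chk('w25')
E
```

```text
(array([ 0.5593, -0.3229,  0.0566]), 0.457, array([ 0.008,  0.005, -1.   ]), 22.83, array([ 5.4,  4.5, -0.3])) r 0.1276 th -1.0581 Ft -6.91 W 16.966978590107168
```

View pics/c_w25.png

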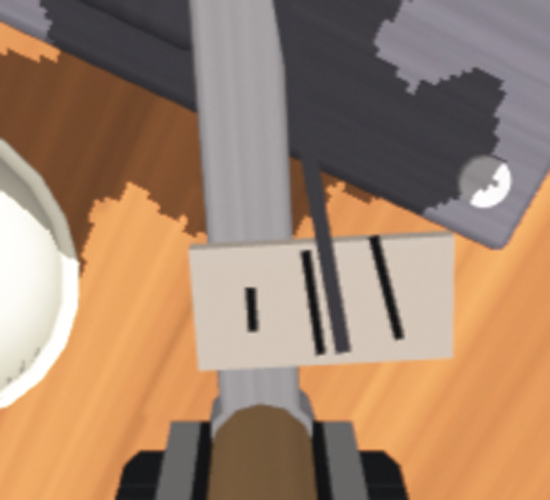

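Request:
servo_tool:
  plan:
    - {"translation": [-1.8, -1.0, 0], "rot": [0, 0.002, -0.015]}
    - {"translation": [-1.4, -0.8, 0], "rot": [0, 0.002, -0.01]}
    - {"translation": [-0.6, -0.3, 0], "rot": [0, 0, 0]}

```text
time: 23.13
position: [0.558, -0.3233, 0.0567]
tcp_rot: [-3.063, -0.667, -0.019]
force: [6.1, 4.7, -1.8]
gripper_width: 0.198
```

```bash
python3 - <<'E'
from h import *
chk('w26')
E
```

```text
(array([ 0.558 , -0.3233,  0.0567]), 0.429, array([ 0.01 ,  0.009, -1.   ]), 23.13, array([ 6.1,  4.7, -1.8])) r 0.1273 th -1.0685 Ft -7.61 W 16.99183395985623
```

View pics/c_w26.png

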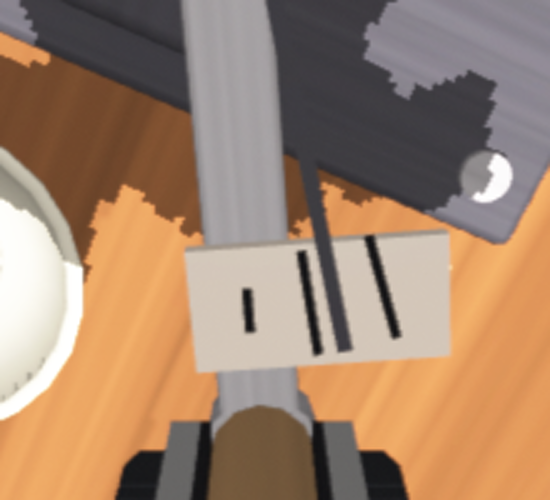

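Request:
servo_tool:
  plan:
    - {"translation": [-1.8, -0.9, 0], "rot": [0, 0.004, 0]}
    - {"translation": [-1.0, -0.5, 0], "rot": [0, 0, 0]}
    - {"translation": [-0.3, -0.15, 0], "rot": [0, 0, 0]}
    - {"translation": [-0.3, -0.15, 0], "rot": [0, 0, 0]}
    - {"translation": [-0.3, -0.15, 0], "rot": [0, 0, 0]}

```text
time: 23.6
position: [0.5592, -0.3226, 0.0566]
tcp_rot: [-3.059, -0.662, -0.03]
force: [5.2, 3.9, -1.1]
gripper_width: 0.202
```

```bash
python3 - <<'E'
from h import *
chk('w27')
E
```

```text
(array([ 0.5592, -0.3226,  0.0566]), 0.4261, array([ 0.016,  0.015, -1.   ]), 23.6, array([ 5.2,  3.9, -1.1])) r 0.1273 th -1.0576 Ft -6.44 W 17.03250907841148
```

View pics/c_w27.png

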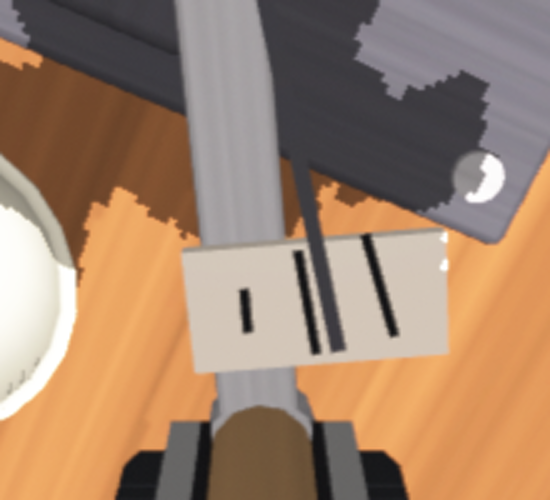

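Request:
servo_tool:
  plan:
    - {"translation": [-2.2, -1.2, 0], "rot": [-0.004, 0.004, 0]}
    - {"translation": [-2.2, -1.2, 0], "rot": [-0.004, 0.004, 0]}
    - {"translation": [-1.4, -0.7, 0], "rot": [-0.003, 0.003, 0]}
    - {"translation": [-0.9, -0.5, 0], "rot": [-0.002, 0.002, 0]}
    - {"translation": [-0.9, -0.5, 0], "rot": [-0.002, 0.002, 0]}
    - {"translation": [-0.9, -0.5, 0], "rot": [-0.002, 0.002, 0]}

```text
time: 24.15
position: [0.558, -0.3235, 0.057]
tcp_rot: [-3.069, -0.657, -0.024]
force: [5.5, 3.9, -2.9]
gripper_width: 0.203
```

```bash
python3 - <<'E'
from h import *
chk('w28')
E
```

```text
(array([ 0.558 , -0.3235,  0.057 ]), 0.422, array([ 0.014,  0.006, -1.   ]), 24.15, array([ 5.5,  3.9, -2.9])) r 0.1275 th -1.0693 Ft -6.7 W 17.065447132146243
```

View pics/c_w28.png

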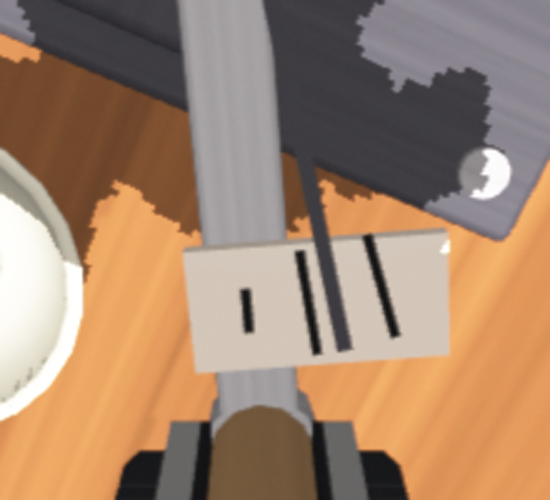

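Request:
servo_tool:
  plan:
    - {"translation": [-1.1, -0.55, 0], "rot": [-0.002, 0.003, 0]}
    - {"translation": [-1.1, -0.55, 0], "rot": [-0.002, 0.003, 0]}
    - {"translation": [-1.1, -0.55, 0], "rot": [-0.002, 0.003, 0]}
    - {"translation": [-1.1, -0.55, 0], "rot": [-0.002, 0.003, 0]}
    - {"translation": [-1.1, -0.55, 0], "rot": [-0.002, 0.003, 0]}
    - {"translation": [-1.1, -0.55, 0], "rot": [-0.002, 0.003, 0]}
    - {"translation": [-1.1, -0.55, 0], "rot": [-0.002, 0.003, 0]}
    - {"translation": [-1.1, -0.55, 0], "rot": [-0.002, 0.003, 0]}

```text
time: 24.87
position: [0.5577, -0.3238, 0.0572]
tcp_rot: [3.071, 0.652, 0.012]
force: [5.7, 3.3, -1.8]
gripper_width: 0.201
```

```bash
python3 - <<'E'
from h import *
chk('w29')
E
```

```text
(array([ 0.5577, -0.3238,  0.0572]), 0.4181, array([ 0.008, -0.   , -1.   ]), 24.87, array([ 5.7,  3.3, -1.8])) r 0.1276 th -1.0725 Ft -6.58 W 16.632365248644966
```

View pics/c_w29.png

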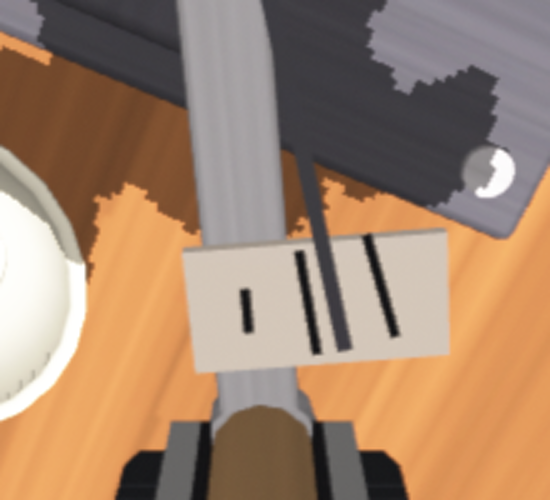

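Request:
servo_tool:
  plan:
    - {"translation": [-1.1, -0.55, 0], "rot": [0, 0.002, 0]}
    - {"translation": [-1.1, -0.55, 0], "rot": [0, 0.002, 0]}
    - {"translation": [-1.1, -0.55, 0], "rot": [0, 0.002, 0]}
    - {"translation": [-1.1, -0.55, 0], "rot": [0, 0.002, 0]}
    - {"translation": [-1.1, -0.55, 0], "rot": [0, 0.002, 0]}
    - {"translation": [-1.1, -0.55, 0], "rot": [0, 0.002, 0]}
    - {"translation": [-1.1, -0.55, 0], "rot": [0, 0.002, 0]}
    - {"translation": [-1.1, -0.55, 0], "rot": [0, 0.002, 0]}
    - {"translation": [-1.1, -0.55, 0], "rot": [0, 0.002, 0]}
    - {"translation": [-1.1, -0.55, 0], "rot": [0, 0.002, 0]}
    - {"translation": [-1.1, -0.55, 0], "rot": [0, 0.002, 0]}
    - {"translation": [-1.1, -0.55, 0], "rot": [0, 0.002, 0]}

```text
time: 25.92
position: [0.557, -0.3235, 0.0566]
tcp_rot: [-3.061, -0.641, -0.019]
force: [6.5, 4.5, -1.8]
gripper_width: 0.199
```

```bash
python3 - <<'E'
from h import *
chk('w30')
E
```

```text
(array([ 0.557 , -0.3235,  0.0566]), 0.4128, array([ 0.009,  0.016, -1.   ]), 25.92, array([ 6.5,  4.5, -1.8])) r 0.127 th -1.0762 Ft -7.86 W 16.94293454880587
```

View pics/c_w30.png

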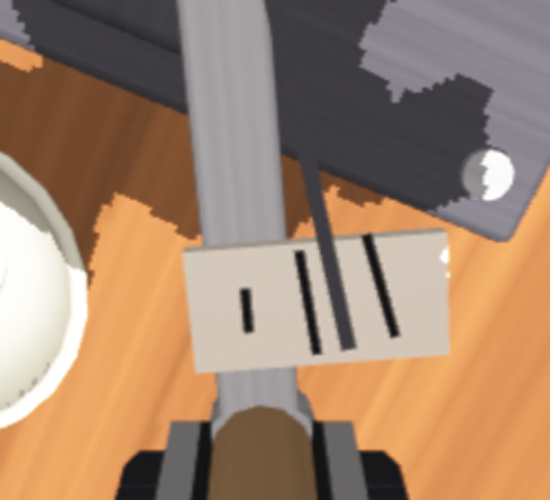

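Request:
servo_tool:
  plan:
    - {"translation": [1.2, 0.7, 0], "rot": [-0.003, 0.002, 0.01]}
    - {"translation": [1.6, 0.9, 0], "rot": [-0.003, 0.002, 0.018]}
    - {"translation": [1.7, 1.0, 0], "rot": [-0.003, 0.002, 0.018]}
    - {"translation": [1.7, 1.0, 0], "rot": [-0.003, 0.002, 0.018]}
    - {"translation": [1.7, 1.1, 0], "rot": [0, 0, 0.018]}
    - {"translation": [1.7, 1.1, 0], "rot": [0, 0, 0.018]}
    - {"translation": [1.6, 1.2, 0], "rot": [0, 0, 0.018]}
    - {"translation": [1.6, 1.2, 0], "rot": [0, 0, 0.018]}
    - {"translation": [1.2, 0.9, 0], "rot": [0, 0, 0.018]}
    - {"translation": [0, 0, 0], "rot": [0, 0, 0]}

```text
time: 26.8
position: [0.5715, -0.3148, 0.0564]
tcp_rot: [-3.011, -0.885, 0.0]
force: [1.8, 1.4, -1.1]
gripper_width: 0.195
```

```bash
python3 - <<'E'
from h import *
chk('w31')
E
```

```text
(array([ 0.5715, -0.3148,  0.0564]), 0.572, array([-0.001,  0.003, -1.   ]), 26.8, array([ 1.8,  1.4, -1.1])) r 0.1274 th -0.9432 Ft -2.28 W 16.747488353682115
```

View pics/c_w31.png

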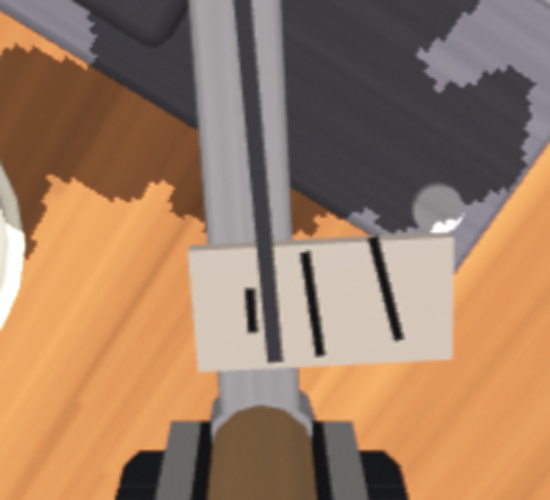

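Reading about 0.03. I need about 6 mm more to come right off the spring.

Request:
servo_tool:
  plan:
    - {"translation": [1.6, 1.2, 0], "rot": [0, 0, 0.018]}
    - {"translation": [1.6, 1.2, 0], "rot": [0, 0, 0.018]}
    - {"translation": [1.6, 1.2, 0], "rot": [0, 0, 0.018]}
    - {"translation": [1.0, 0.8, 0], "rot": [0, 0, 0.018]}
    - {"translation": [0, 0, 0], "rot": [0, 0, 0]}

```text
time: 27.27
position: [0.5772, -0.3104, 0.0563]
tcp_rot: [-2.976, -0.998, 0.001]
force: [1.7, 1.7, -1.1]
gripper_width: 0.198
```

```bash
python3 - <<'E'
from h import *
chk('w32')
E
```

```text
(array([ 0.5772, -0.3104,  0.0563]), 0.647, array([-0.002,  0.003, -1.   ]), 27.27, array([ 1.7,  1.7, -1.1])) r 0.1274 th -0.8866 Ft -2.39 W 16.875067911977442
```

View pics/c_w32.png

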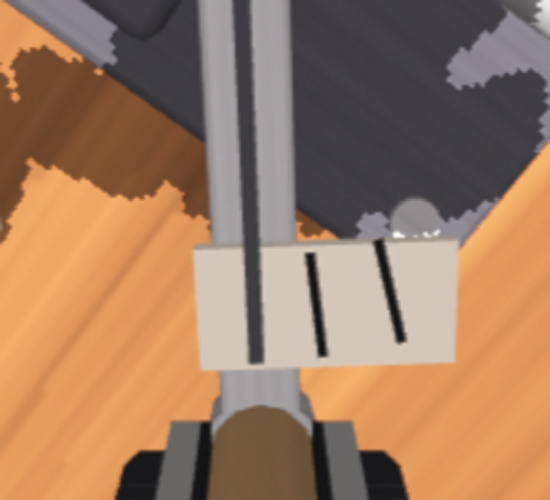

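Request:
servo_tool:
  plan:
    - {"translation": [1.5, 1.2, 0], "rot": [0, 0, 0.016]}
    - {"translation": [1.0, 0.8, 0], "rot": [0, 0, 0.008]}
    - {"translation": [0, 0, 0], "rot": [0, 0, 0]}
    - {"translation": [0, 0, 0], "rot": [0, 0, 0]}

```text
time: 27.65
position: [0.5797, -0.3083, 0.0562]
tcp_rot: [-2.963, -1.035, 0.002]
force: [1.9, 1.9, -1.0]
gripper_width: 0.201
```

Request:
servo_tool:
  plan:
    - {"translation": [0, 0, 0], "rot": [0, 0, 0]}
    - {"translation": [0, 0, 0], "rot": [0, 0, 0]}
    - {"translation": [0, 0, 0], "rot": [0, 0, 0]}
    - {"translation": [0, 0, 0], "rot": [0, 0, 0]}
  claw: 0.4

```text
time: 27.98
position: [0.5777, -0.3104, 0.0564]
tcp_rot: [-2.965, -1.038, 0.011]
force: [-0.1, 0.1, 1.1]
gripper_width: 0.599
```

```bash
python3 - <<'E'
from h import *
chk('w33');w=load('w33');cv2.imwrite('pics/c33b.png',w['pixels'][:,:,::-1])
E
```

```text
(array([ 0.5777, -0.3104,  0.0564]), 0.6736, array([-0.007, -0.002, -1.   ]), 27.98, array([-0.1,  0.1,  1.1])) r 0.1277 th -0.8836 Ft 0.01 W 50.952497038822635
```

View pics/c33b.png

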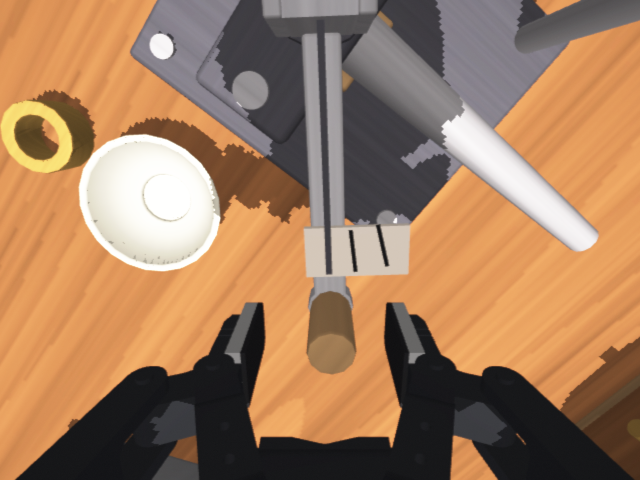

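Request:
servo_tool:
  plan:
    - {"translation": [0.5, 0.5, 6], "rot": [0, 0, 0]}
    - {"translation": [0, 0, 14], "rot": [0, 0, 0]}
    - {"translation": [0, 0, 20], "rot": [0, 0, 0]}
    - {"translation": [0, 0, 25], "rot": [0, 0, 0]}
    - {"translation": [-4, 3, 25], "rot": [0, 0, 0]}
    - {"translation": [-8, 6, 20], "rot": [0, 0, 0]}
    - {"translation": [-10, 8, 10], "rot": [0, 0, 0]}
    - {"translation": [-8, 7, 0], "rot": [0, 0, 0]}
    - {"translation": [0, 0, 0], "rot": [0, 0, 0]}
    - {"translation": [0, 0, 0], "rot": [0, 0, 0]}

```text
time: 28.87
position: [0.5448, -0.2852, 0.1834]
tcp_rot: [2.965, 1.038, -0.015]
force: [-0.1, -0.5, 0.5]
gripper_width: 0.605
```

```bash
python3 - <<'E'
from h import *
print(jaw());snap('wrist','w34');s=snap('scene','s34');cv2.imwrite('pics/c34.png',cv2.resize(s['pixels'][110:200,200:310,::-1],None,fx=6,fy=6,interpolation=cv2.INTER_CUBIC))
E
```

```text
(array([ 0.5448, -0.2852,  0.1834]), 0.6735, array([-0.009, -0.004, -1.   ]), 28.87, array([-0.1, -0.5,  0.5]))
```

View pics/w34.png

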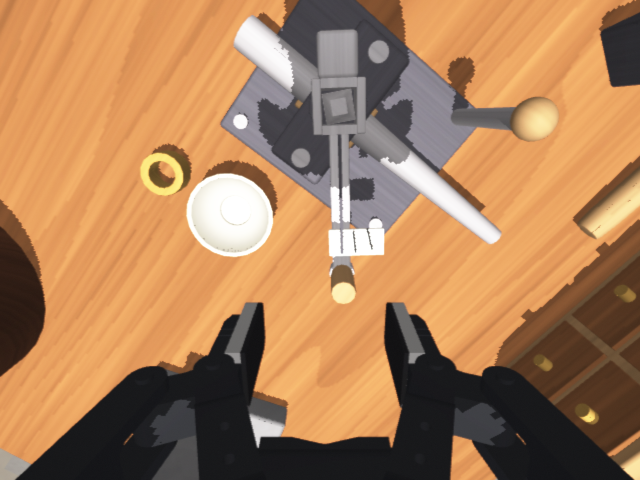

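View pics/c34.png

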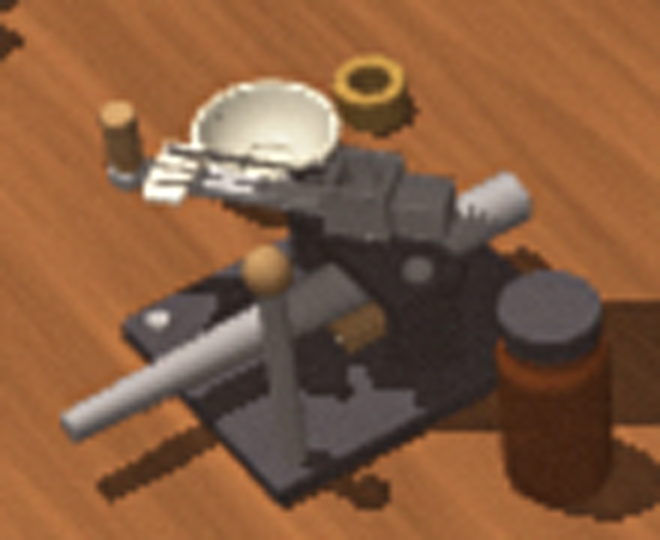

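```bash
python3 - <<'E'
from h import *
w=load('w34');a=cv2.resize(w['pixels'][65:145,300:380,::-1],None,fx=5,fy=5,interpolation=cv2.INTER_CUBIC);b=cv2.resize(w['pixels'][220:310,310:400,::-1],(400,400),interpolation=cv2.INTER_CUBIC)
cv2.imwrite('pics/c35.png',np.hstack([a,b]))
E
```

```text
(no output)
```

View pics/c35.png

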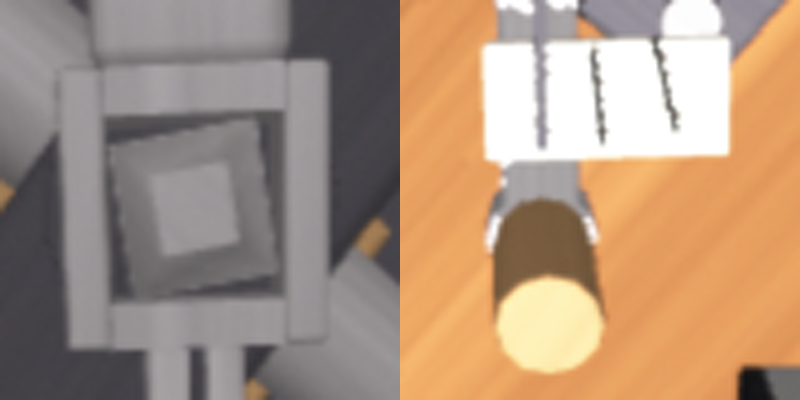

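```bash
python3 - <<'E'
from h import *
w=load('w34')
for C,z in (([(150,172),(232,165),(240,243),(165,255)],.105),([(108,145),(260,120),(278,275),(135,297)],.098),([(62,70),(328,62),(328,342),(70,348)],.11),([(62,70),(328,62),(328,342),(70,348)],.115)):
  P=[onz(w,300+a/5,65+b/5,z) for a,b in C]
  print(z,np.mean(P,0).round(4),[round(float(np.linalg.norm(P[i]-P[i-1]))*1000,1) for i in range(4)],[round(float(np.arctan2(*(P[i]-P[i-1])[[1,0]])%(np.pi/2)),3) for i in range(4)])
k=onz(w,310+550/400*90-0,220+325/400*90,.124) if 0 else onz(w,310+(550-400)/400*90,220+325/400*90,.124)
print(k,np.linalg.norm(k[:2]-[.4967,-.2117]))
t=snap('top','t35');
a=cv2.imread('pics/top0.png');b=t['pixels'][:,:,::-1]; cv2.imwrite('pics/c36.png',b)
E
```

```text
0.105 [ 0.4974 -0.2121  0.105 ] [10.4, 10.6, 9.6, 9.9] [0.869, 0.753, 0.802, 0.825]
0.098 [ 0.4974 -0.2121  0.098 ] [19.5, 20.2, 19.6, 19.5] [0.86, 0.825, 0.822, 0.82]
0.11 [ 0.4973 -0.2122  0.11  ] [33.4, 33.1, 33.5, 33.6] [0.695, 0.701, 0.71, 0.697]
0.115 [ 0.4972 -0.2123  0.115 ] [32.7, 32.4, 32.8, 32.9] [0.695, 0.701, 0.71, 0.697]
[ 0.5783785  -0.30676063  0.124     ] 0.12533116576890224
```

View pics/c36.png

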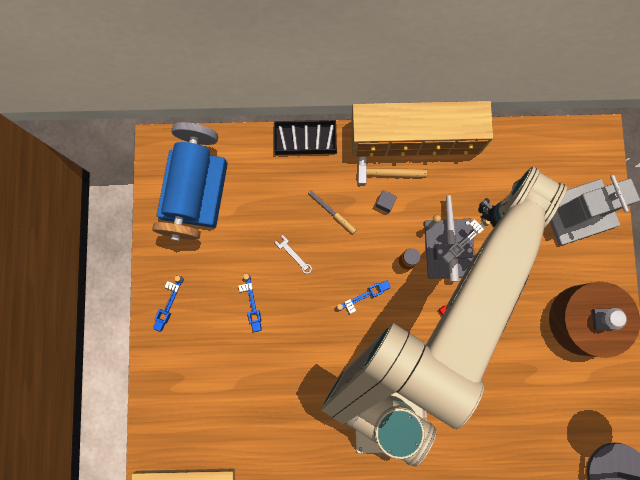

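```bash
python3 - <<'E'
from station import finish_job
print(finish_job())
E
```

```text
the job is handed in; nothing more can be done
None
```

I set the grey, wooden-knobbed key fully home on the screw and let go of it. Then I took it by the knob, pulled it clockwise and held the pointer between the two long marks. I eased the pull off, let go and handed the job in at about 29 s.

- **The pull:** the pointer stood at about 0.14–0.15 rad for nearly 2 s, read from wrist pictures between moves. The highest reading in any picture was about 0.15 rad. I had no continuous reading between pictures.
- **Final pictures:**
  - The pointer is back at zero.
  - The key head's top is about 0.11 m above the bench, so the key is home within my measuring error.
  - The bystanders I could see have not moved, and the gripper is clear of everything.
- **Screw:** its angle measured about 0.83 rad (0.75–0.87 on single edges) against 0.85 rad before. That is within reading noise, so I take it as unturned.

**Problems and disagreements:**
- My first grasp closed on air above the key, touching nothing. The pictures showed the fingertips about 42 mm above the reported TCP, so I allowed for that from then on.
- The side force read only about 7–8 N during the hold, against the 9–10 N the pointer reading implies. I relied on the pointer.

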